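# Put the microscope parts away in their trays

## Task

Sort the microscope parts that were left out on the bench back into their storage trays: the two objectives (steel barrels with a yellow and a blue band) into the charcoal tray with round wells, the two filter cubes into the blue tray with square bays, and the loose eyepiece into the empty well of the orange tray. Stand each one upright, fully down in a well of its own, and set it down gently, for dropped optics are ruined. Leave the oil bottle and the eyepiece that is already in its tray where they stand.

Things in the scene. Friction and masses are not known exactly. Their poses are not given: they have to be found in the camera images.
- obj_low_c (a point): Low-power microscope objective: round bright steel barrel with a yellow band near the top, upright (nose up) on its black dust cap; 62 mm tall, loose, 130 g. Point on its axis half-way up (31 mm above its underside), z up. Cap 34 mm in diameter up to 11 mm, barrel 31 mm in diameter from 11 to 40 mm, yellow band 40 to 46 mm, then a narrow nose 21 mm and less in diameter.
- obj_high_c (a point): High-power microscope objective: like the other but 68 mm tall, with a light-blue band near the top; loose, upright on its black dust cap. Point on its axis half-way up (34 mm above its underside). Cap 34 mm in diameter up to 11 mm, barrel 31 mm from 11 to 46 mm, blue band 46 to 52 mm, then a narrow nose.
- cube_green_c (a point): Fluorescence filter cube: black square block with a round green filter glass on top, loose, about 90 g, standing upright; 36 mm (x) by 32 mm (y) and 50 mm tall. Point at its centre, half-way up (25 mm above its underside), z up, x towards the side face with the second green glass; aluminium dovetail slide on the -x face. Hold it across y (flat, 32 mm apart), in the upper half.
- cube_red_c (a point): Fluorescence filter cube: same as the green one (36 by 32 by 50 mm, point at its centre 25 mm up, same axes) but with red filter glass.
- eyepiece_c (a point): Loose microscope eyepiece, upright on the bench on its grey dust cap, 100 g: aluminium tube, thick black head and eyecup; 60 mm tall. Point on its axis, 30 mm above its underside, z up. Cap 33 mm in diameter up to 9 mm, tube 30 mm up to 28 mm, head 39 mm in diameter from 28 to 51 mm, eyecup 36 mm at the top; cream ring and blue-grey lens seen from above.
- eyepiece_seated_c (a point): The other eyepiece of the pair, identical, already standing in the orange tray, in the well at that tray's y = +32 mm. Point on its axis 30 mm above its underside. It stays there.
- tray_obj: Charcoal (dark grey) storage tray, fixed, 96 mm (x) by 148 mm (y; 159 over end tabs), 10 mm high, origin at the centre of its underside, z up. Two round wells with mid-grey floors, 54 mm in diameter, 6 mm deep, floor 4 mm above the bench, centres at tray y = +32 and -32 mm, x = 0. Both empty: the place for objectives, one in each, either way round.
- tray_cube: Blue storage tray, fixed, 96 mm (x) by 148 mm (y; 159 over end tabs), 10 mm high, origin at the centre of its underside, z up. Two square bays with pale blue floors, 54 by 54 mm, 6 mm deep, floor 4 mm above the bench, centres at tray y = +32 and -32 mm, x = 0. Both empty: the place for filter cubes, one in each, either way round.
- tray_eye: Orange storage tray, fixed, 96 mm (x) by 148 mm (y; 159 over end tabs), 10 mm high, origin at the centre of its underside, z up. Two round wells with pale orange floors, 54 mm in diameter, 6 mm deep, floor 4 mm above the bench, centres at tray y = +32 and -32 mm, x = 0. The place for eyepieces: the well at y = +32 mm already holds one, the one at y = -32 mm is empty.
- oil_bottle_c (a point): Small amber immersion-oil bottle with paper band and black dropper cap, 34 mm in diameter, 78 mm tall, loose, not to be disturbed. Point on its axis 39 mm up. It stands among the parts, as do a flat lidded culture dish (55 mm across, 15 mm high) and a dark rubber lens blower (50 mm across, 90 mm tall), which have no entry here.

How it is judged:
By the outcome, as a careful person would: the job done as asked, in the order asked, and still so for the second after the job is handed in, with the robot touching nothing.
It also fails if it takes over 120 s, if anything falls off the work surface, if the arm or the gripper's body presses on something with over 40 N, if the wrist force passes 120 N, or if a joint passes its speed limit or range.

## Robot

A 6-joint arm with a two-finger parallel gripper is mounted at the origin on the work surface. World frame = base frame: x ahead of the robot, y to its left, z up, the work surface at z = 0. Lengths are in m, angles in rad, forces in N, time in s.
With the tool pointing down it reaches from about 0.375 to 0.9 m from the base axis. Payload 3.1 kg.
Tool frame: the origin (TCP) lies between the finger pads; the fingertips stand 11 mm ahead of it and the grasp point (between the pads) lies 8 mm behind it; z points along the fingers, y is the direction in which the jaws open and shut (so a half turn about z gives the same grasp; the last joint's range is limited). The gripper opens to 85 mm and grips with 20 to 120 N. Pads are 22 mm wide; open, the fingers measure 114 mm over their backs; the gripper's body (76 mm by 85 mm) begins 54 mm behind the grasp point. The pads swing forward as they close: fully open they stand 13 mm farther back than shut.
Start: joints at [-1.302, 0.527, 1.433, -0, 1.181, -0.178], TCP at [0.271, -0.563, 0.242] pointing down, gripper open.
Joint ranges: [-3.08, 3.08], [-0.75, 2.2], [0.22, 2.44], [-1.43, 4.57], [0, 2.65], [-2.85, 2.85]. Speed limits (rad/s): [2.79, 2.79, 3.14, 3.14, 3.14, 3.14].

## Interface

Orientations are given as a unit quaternion [x, y, z, w].
In Python, from station import manip gives the robot as it stands.
- The arm moves only by the tool move_arm, never from a script. Its argument "deltas" is a list of rows, each a list of 5 numbers: the shift along the tool's x, y, z in units of 40 cm (1.0 is 40 cm), then the turn about the tool's z in units of 0.5 rad (1.0 is 0.5 rad), then the opening in per cent of the stroke, from 0 (shut) to 100 (fully open). In form: [[x, y, z, twist, grip], ...]. A call has exactly 8 rows; each row is the pose to reach, as a shift and turn from the pose commanded when the call began, along the tool's axes at that moment; what a row does not reach only later rows make up. A row lasts 1/12 s, in which the tool goes at most 41.7 mm and 7.16 degrees, less where a joint would pass 70% of its speed; a pose out of reach is approached as far as the arm can. A call with a number of a shift or a turn outside -1 to 1 is refused whole. A call with a gripper value outside its range is refused whole. The fingers move at their own pace and stop on an object; "force" is the grip in N (left out, the last holds). Time passes only in rows, so rows that repeat a pose let the fingers close, or fill a call up. It gives the time, the measured TCP pose, the force and the opening at its end, in the units of the state.
- manip.sense(): the state, without advancing time (a new reading comes with each control period).
- manip.snapshot(name): name is "side" or "top"; returns (picture, depth): 420x560x3 uint8, red, green, blue; 420x560 float32, m along the optical axis (not along the pixel's ray), 0 where there is no reading.
- manip.get_calibration(name): a dict with "vfov" (degrees; the focal length in pixels is half the picture's height over the tangent of half this angle, whatever the lens; pixels are square), "cx", "cy" (the principal point, pixels), "pose" (4x4, takes a point from camera to world coordinates). Camera axes: x right, y down, z forward; pixel columns grow to the right and rows downward; lengths in m; the calibration is good to about 2 mm. A picture is of the moment at which its call begins. get_calibration takes no time and is no camera call.
- manip.sign_off(): hands the job in, once; it reports no verdict.
The state is a dict: "t": time; "q": joint angles; "qd": joint speeds; "tau": joint torques, N m; "tcp_pos": TCP position; "tool_rot": TCP orientation; "force": force on the tool from outside, world axes, zero at the start; "ft_torque": the same for the moment, N m; "finger_gap": opening from 0.0 (shut) to 1.0 (fully open).
Only numpy, scipy, OpenCV 4.12 (cv2) and the standard library are available. Lean on these libraries where they do the work, as an engineer would, in place of code of your own. Each camera call takes 0.05 s, during which the arm holds its last target.

## Working session

There is one attempt and no reset: what is moved stays moved. The work goes in short steps, Python scripts to look and compute and a tool call to move; the robot and the scene stay as the last step left them, time stands still between calls to the robot, and variables do not carry over. Pictures are saved under pics/ and viewed, and the job is handed in when it is done.

Besides the shell and the picture viewer there is one more tool, called in YAML: its name, and indented under it one key for each argument. move_arm: Moves the arm, as the interface text tells. Its arguments: {"type":"object","properties":{"deltas":{"type":"array","items":{"type":"array","items":{"type":"number"}}},"force":{"type":"number"}},"required":["deltas"]}

```bash
ls; mkdir -p pics; python3 - <<'E'
from station import manip
import cv2,numpy as np
s=manip.sense();print({k:np.round(v,3) for k,v in s.items()})
for n in("side","top"):
    c=manip.get_calibration(n);print(n,c)
    p,d=manip.snapshot(n);cv2.imwrite(f"pics/{n}0.png",p[:,:,::-1]);np.save(f"{n}0.npy",p);np.save(f"{n}0d.npy",d)
E
```

```text
pics
{'t': np.float64(0.0), 'q': array([-1.302,  0.528,  1.434,  0.   ,  1.181, -0.178]), 'qd': array([ 0.001, -0.   , -0.   , -0.   ,  0.   ,  0.002]), 'tau': array([ 1.0000e-03, -4.4235e+01, -1.7803e+01, -0.0000e+00,  8.0000e-03,
        0.0000e+00]), 'tcp_pos': array([ 0.27 , -0.563,  0.241]), 'tool_rot': array([ 0.975,  0.222, -0.   , -0.001]), 'force': array([-0.124, -0.353, -0.003]), 'ft_torque': array([-0.035, -0.001,  0.   ]), 'finger_gap': np.float64(1.002)}
side {'vfov': 50.24312284532981, 'cx': 281.86586267511734, 'cy': 210.9286277686955, 'pose': array([[ 0.96882659, -0.17546492,  0.17489167,  0.3648869 ],
       [-0.24769017, -0.67190878,  0.69798866, -0.74248664],
       [-0.00496127, -0.71954892, -0.69442403,  0.77253835],
       [ 0.        ,  0.        ,  0.        ,  1.        ]])}
top {'vfov': 50.08342513124104, 'cx': 283.9327578227218, 'cy': 209.55963289279444, 'pose': array([[-0.0150426 , -0.99946885,  0.02890927,  0.49135437],
       [-0.99984413,  0.01476841, -0.00967489, -0.0087262 ],
       [ 0.0092428 , -0.0290503 , -0.99953522,  1.08601625],
       [ 0.        ,  0.        ,  0.        ,  1.        ]])}
```

View pics/side0.png

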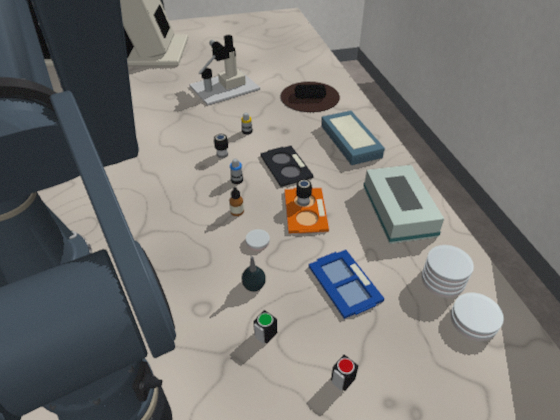

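View pics/top0.png

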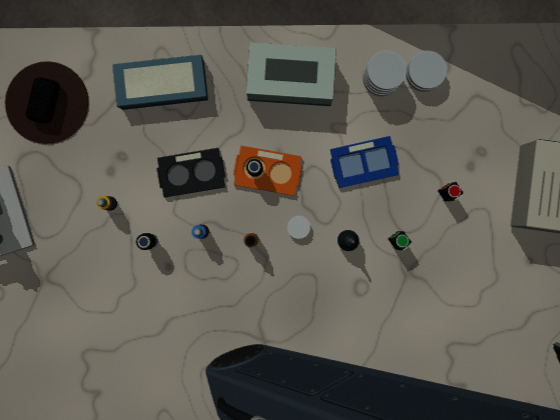

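The side view shows all parts: yellow objective (246,124), eyepiece (221,145), blue objective (236,171), oil bottle (236,202), dish (257,242), blower (254,275), green cube (265,326), red cube (345,372). Trays are charcoal (286,165), orange (306,210) and blue (345,283). All of them also appear in the top view. Next I measure.

```bash
cat > h.py <<'E'
import numpy as np,cv2
from station import manip
def K(n):
    c=manip.get_calibration(n);f=210/np.tan(np.radians(c['vfov']/2));return f,c['cx'],c['cy'],np.array(c['pose'])
def cloud(n,d):
    f,cx,cy,T=K(n);v,u=np.mgrid[:420,:560]
    P=np.stack([(u-cx)/f*d,(v-cy)/f*d,d],-1);W=P@T[:3,:3].T+T[:3,3];W[d==0]=np.nan;return W
def ray(n,u,v):
    f,cx,cy,T=K(n);r=T[:3,:3]@np.array([(u-cx)/f,(v-cy)/f,1]);return T[:3,3],r
def onz(n,u,v,z):
    o,r=ray(n,u,v);return o+r*(z-o[2])/r[2]
def tri(u1,v1,u2,v2):
    o1,r1=ray('top',u1,v1);o2,r2=ray('side',u2,v2)
    A=np.stack([r1,-r2],1);t=np.linalg.lstsq(A,o2-o1,rcond=None)[0]
    a=o1+r1*t[0];b=o2+r2*t[1];return (a+b)/2,np.linalg.norm(a-b)
def proj(n,p):
    f,cx,cy,T=K(n);q=T[:3,:3].T@(np.array(p)-T[:3,3]);return q[0]/q[2]*f+cx,q[1]/q[2]*f+cy
E
python3 - <<'E'
from h import *
for n in('top','side'):
    p=np.load(n+'0.npy');W=cloud(n,np.load(n+'0d.npy'))
    for uv in ([(60,240),(200,280),(320,210),(450,150),(300,300)] if n=='top' else [(200,300),(300,120),(270,140),(300,330),(200,240)]):
        print(n,uv,np.round(W[uv[1],uv[0]],4))
p=np.load('top0.npy');W=cloud('top',np.load('top0d.npy'))
m=((W[...,2]>.03)&(W[...,0]>.3)&(W[...,0]<.65)).astype(np.uint8)
k,l,st,c=cv2.connectedComponentsWithStats(m)
for i in range(1,k):
    if 15<st[i,4]<2000:
        w=W[l==i];t=w[w[:,2]>w[:,2].max()-.006];print(np.round(c[i]),st[i,4],'ztop',np.round(w[:,2].max(),4),np.round(t.mean(0),4),np.round((t.min(0)+t.max(0))/2,4))
for n,x0,y0,x1,y1 in(('top',90,120,480,280),('side',190,90,390,400)):
    q=np.load(n+'0.npy')[y0:y1,x0:x1,::-1];s=2 if n=='top' else 1.9
    cv2.imwrite(f'pics/{n}0c.png',cv2.resize(q,None,fx=s,fy=s,interpolation=cv2.INTER_CUBIC))
E
```

```text
top (60, 240) [0.4577 0.5182 0.0028]
top (200, 280) [0.3569 0.1842 0.0037]
top (320, 210) [ 0.5204 -0.1063  0.0017]
top (450, 150) [ 6.618e-01 -4.256e-01  4.000e-04]
top (300, 300) [ 0.3046 -0.0546 -0.0006]
side (200, 300) [ 3.306e-01 -1.797e-01  3.000e-04]
side (300, 120) [7.163e-01 4.176e-01 6.000e-04]
side (270, 140) [ 0.601   0.3392 -0.0016]
side (300, 330) [ 5.110e-01 -2.981e-01 -4.000e-04]
side (200, 240) [ 0.3507 -0.0128  0.0005]
[254. 167.] 234 ztop 0.071 [0.6208 0.0492 0.0667] [0.62   0.0492 0.068 ]
[452. 191.] 265 ztop 0.0563 [ 0.5594 -0.4116  0.0523] [ 0.5608 -0.4117  0.0533]
[103. 202.] 180 ztop 0.0671 [0.544  0.3986 0.0634] [0.5443 0.3988 0.0641]
[198. 231.] 166 ztop 0.0731 [0.4748 0.179  0.0693] [0.4741 0.1797 0.0702]
[348. 240.] 337 ztop 0.094 [ 0.4479 -0.1674  0.0917] [ 0.4483 -0.1677  0.0916]
[401. 240.] 249 ztop 0.0567 [ 0.4463 -0.2886  0.0528] [ 0.446  -0.2891  0.0537]
[145. 241.] 271 ztop 0.0682 [0.4536 0.3028 0.0638] [0.4544 0.3017 0.0652]
[250. 239.] 169 ztop 0.0806 [0.4524 0.0601 0.0778] [0.4525 0.0596 0.0778]
```

View pics/top0c.png

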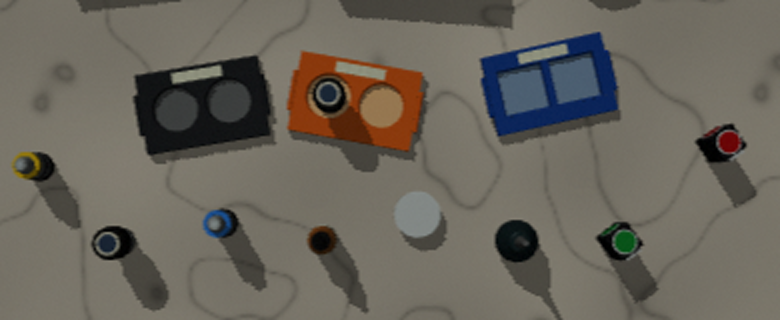

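View pics/side0c.png

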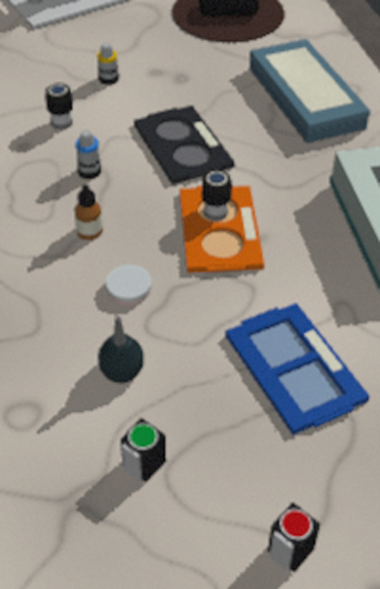

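```bash
cat > m.py <<'E'
from h import *
def blobs(n,p,cond,amin=20):
    hsv=cv2.cvtColor(p,cv2.COLOR_RGB2HSV).astype(int);m=cond(*np.moveaxis(hsv,-1,0)).astype(np.uint8)
    k,l,st,c=cv2.connectedComponentsWithStats(m);return [(c[i],st[i],l==i) for i in np.argsort(-st[:,4]) if i>0 and st[i,4]>=amin]
cond=dict(red=lambda h,s,v:((h<8)|(h>172))&(s>150)&(v>90),green=lambda h,s,v:(h>50)&(h<75)&(s>130)&(v>70),
 yellow=lambda h,s,v:(h>20)&(h<32)&(s>140)&(v>80),lblue=lambda h,s,v:(h>98)&(h<118)&(s>110)&(v>90),
 orange=lambda h,s,v:(h>5)&(h<16)&(s>170)&(v>90),blue=lambda h,s,v:(h>105)&(h<125)&(s>170),char=lambda h,s,v:(v<40))
E
python3 - <<'E'
from m import *
I={n:np.load(n+'0.npy') for n in('top','side')}
for k in cond:
    for n in I:
        for c,s,m in blobs(n,I[n],cond[k])[:6]: print(k,n,np.round(c,1),s[:5])
E
```

```text
red top [454.3 190.5] [450 186  10  10  84]
red side [345.6 365.3] [339 359  14  13 136]
green top [402.3 240.4] [398 236  10  10  84]
green side [264.8 319.1] [259 314  13  11 109]
yellow top [103.1 201.8] [ 96 196  14  13  67]
yellow side [246.3 120.4] [242 117   9   6  27]
lblue top [197.1 230.2] [192 225  13  14  63]
lblue top [353.8 175.9] [347 173  17   8  32]
lblue side [344.6 284.5] [ 309  250   75   68 1560]
lblue side [235.4 167. ] [230 163  12   8  46]
orange top [267.5 169.6] [ 234  146   68   49 1382]
orange side [303.9 213. ] [285 188  44  45 991]
orange side [238.5 200.8] [233 197   9   8  34]
blue top [364.6 163.4] [ 331  136   67   52 1328]
blue top [199.6 231.2] [192 225  14  13  71]
blue side [343.8 285.2] [ 310  251   74   67 1415]
char top [365.3 389.3] [  207   345   353    75 12758]
char top [ 46.5 102.4] [   6   62   83   82 5299]
char top [251.9 403.7] [ 207  374  123   46 2545]
char top [191.  173.5] [ 157  148   68   49 1727]
char top [289.3  99.8] [248  94  84  12 529]
char top [168.5  99.7] [118  59  90  51 425]
char side [25.6 94.9] [  0  86  55  27 579]
char side [309.7  91.9] [294  84  32  19 443]
char side [142.3 381.9] [133 361  29  40 336]
char side [222.7  48.5] [212  36  23  24 323]
char side [39.  32.1] [ 27   0  24  59 316]
char side [161.5  20.9] [155   6  14  31 208]
```

```bash
python3 - <<'E'
from m import *
I={n:np.load(n+'0.npy') for n in('top','side')}
B=lambda k,n,i=0:blobs(n,I[n],cond[k])[i]
for k in('red','green'):
    P,e=tri(*B(k,'top')[0],*B(k,'side')[0]);print(k,'glass',np.round(P,4),'gap',round(e,4), np.round(onz('top',*B(k,'top')[0],.05),4),np.round(onz('side',*B(k,'side')[0],.05),4))
# noses: top of objective: from depth-highest pixels and band bbox centre
for k,zb in(('yellow',.043),('lblue',.049)):
    c,s,m=B(k,'top');u=s[0]+(s[2]-1)/2;v=s[1]+(s[3]-1)/2
    ct,_=cv2.minEnclosingCircle(np.argwhere(m)[:,::-1].astype(np.float32));
    print(k,'top band',np.round(onz('top',u,v,zb+.003),4),np.round(onz('top',*ct,zb+.003),4))
    c,s,m=B(k,'side',0 if k=='yellow' else 1);u=s[0]+(s[2]-1)/2
    print('  side band (front surface)',np.round(onz('side',u,c[1],zb),4), 'tri',[np.round(x,4) for x in tri(*ct,u,c[1])])
# tray wells = holes
for k in('char','orange','blue'):
  for n in I:
    try:
        if k=='char':
            hs=blobs(n,I[n],(lambda h,s,v:(v<48)) if n=='top' else (lambda h,s,v:v<55),100)
            lo=(191,173) if n=='top' else (286,166)
            c,s,m=min(hs,key=lambda b:np.hypot(*(b[0]-lo)))
        else: c,s,m=B(k,n)
        pts=np.argwhere(m)[:,::-1].astype(np.float32)
        r=cv2.minAreaRect(np.array([onz(n,*q,.01)[:2] for q in pts],np.float32)*1000)
        print(k,n,c.round(1),s[4],'rect centre mm',np.round(r[0],1),np.round(r[1],1),round(r[2],1))
        cs,h=cv2.findContours(m.astype(np.uint8),cv2.RETR_CCOMP,cv2.CHAIN_APPROX_NONE)
        for q,hh in zip(cs,h[0]):
            if hh[3]>=0 and cv2.contourArea(q)>80:
                w=np.array([onz(n,*a[0],.01)[:2] for a in q],np.float32)*1000
                rr=cv2.minAreaRect(w);print('   hole',np.round(q.mean((0,1)),1),np.round(rr[0],1),np.round(rr[1],1),round(rr[2],1))
    except Exception as e: print(k,n,e)
E
```

```text
red glass [ 0.5586 -0.4132  0.0518] gap 0.0018 [ 0.5596 -0.4141  0.05  ] [ 0.5581 -0.4122  0.05  ]
green glass [ 0.4452 -0.29    0.052 ] gap 0.0018 [ 0.446  -0.2907  0.05  ] [ 0.4445 -0.2886  0.05  ]
yellow top band [0.5451 0.3995 0.046 ] [0.5451 0.3995 0.046 ]
  side band (front surface) [0.5414 0.3927 0.043 ] tri [array([0.5444, 0.4038, 0.0357]), np.float64(0.0024)]
lblue top band [0.4738 0.1792 0.052 ] [0.4738 0.1793 0.052 ]
  side band (front surface) [0.4714 0.174  0.049 ] tri [array([0.473 , 0.181 , 0.0434]), np.float64(0.0014)]
char top [190.9 173.6] 1789 rect centre mm [615.  202.6] [ 96.8 157.6] 8.9
   hole [178.4 175.1] [608.5 232.4] [49.8 51.7] 58.6
   hole [204.5 170.5] [619.  169.8] [50.3 50.5] 89.2
   hole [188.  156.7] [652.6 209.1] [19.  67.6] 9.2
char side [287.5 170.5] 931 rect centre mm [616.3 166.8] [ 95.4 221.3] 8.8
   hole [290.2 171.6] [616.3 167.2] [55.6 54.2] 75.3
char side time passes only in moves, steps and waits
orange top [267.5 169.6] 1382 rect centre mm [617.9  19.2] [157.5  95.7] 79.0
   hole [280.2 172.2] [612.2 -11.7] [56.1 54.4] 44.1
   hole [270.  154.9] [654.4  12.5] [66.6 18.1] 78.9
orange side [303.9 213. ] 991 rect centre mm [614.9  17.2] [157.5  94.6] 79.0
   hole [306.5 218. ] [608.5 -14.3] [54.2 53.6] 20.1
blue top time passes only in moves, steps and waits
blue side [343.8 285.2] 1415 rect centre mm [ 632. -216.] [ 95.6 155.5] 11.8
   hole [352.7 292.9] [ 638.6 -247.4] [58.2 57.9] 12.2
   hole [336.5 270.8] [ 625.7 -185. ] [58.5 57.9] 11.9
```

```bash
sed -i 's/^def K(n):/import functools\n@functools.lru_cache(None)\ndef K(n):/' h.py; python3 - <<'E'
from m import *
I={n:np.load(n+'0.npy') for n in('top','side')}
c,s,m=blobs('top',I['top'],cond['blue'])[0]
cs,h=cv2.findContours(m.astype(np.uint8),cv2.RETR_CCOMP,cv2.CHAIN_APPROX_NONE)
for q in cs:
    if cv2.contourArea(q)>80:
        rr=cv2.minAreaRect(np.array([onz('top',*a[0],.01)[:2] for a in q],np.float32)*1000);print(q.mean((0,1)).round(1),np.round(rr[0],1),np.round(rr[1],1),round(rr[2],1))
out=[]
for n,(u,v) in [('top',(452,192)),('top',(400,240)),('side',(345,372)),('side',(265,326))]:
    q=I[n][v-22:v+22,u-22:u+22,::-1];q=np.clip(q.astype(float)*2,0,255).astype(np.uint8);out.append(cv2.resize(q,(296,296),interpolation=cv2.INTER_CUBIC))
cv2.imwrite('pics/cubes.png',np.vstack([np.hstack(out[:2]),np.hstack(out[2:])]))
E
```

```text
[364.  161.6] [ 635.2 -214.1] [ 94.5 155.7] 11.8
[351.1 164.5] [ 628.5 -182.5] [57.5 58.3] 11.8
[376.8 158.8] [ 641.4 -244.4] [57.6 58.3] 11.8
[361.  146.5] [ 671.8 -207. ] [19.4 67.6] 11.8
```

View pics/cubes.png

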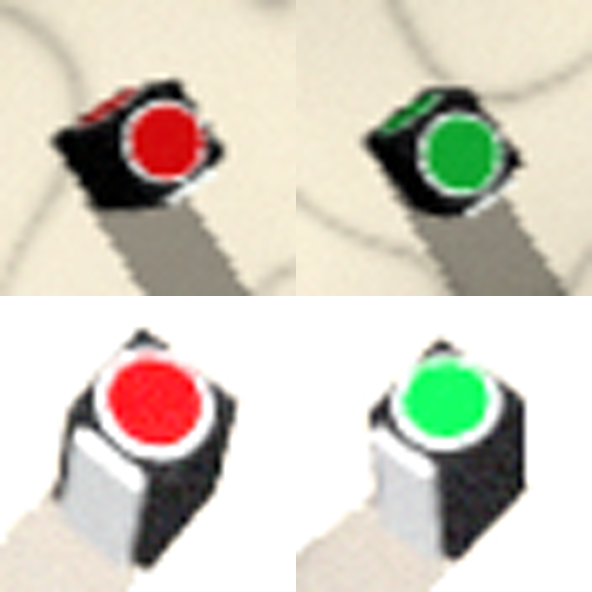

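```bash
python3 - <<'E'
from m import *
def cor(n,u0,v0,pts,z): return np.array([onz(n,a/6.727-.5+u0-22,b/6.727-.5+v0-22,z)[:2] for a,b in pts])*1000
for nm,u0,v0,pts in (('red',345,372,[(143,330),(235,400),(145,487),(72,412)]),('green',265,326,[(145,342),(227,402),(142,478),(75,425)])):
    P=cor('side',u0,v0,pts,.05)
    print(nm,P.round(1).tolist(),'c',P.mean(0).round(1))
    for i in range(4):
        d=P[(i+1)%4]-P[i];print('  edge',round(np.hypot(*d),1),round(np.degrees(np.arctan2(d[1],d[0])),1))
# top-view silhouettes (z-independent directions)
for nm,uv in(('red',(452,192)),('green',(400,240))):
    p=I=np.load('top0.npy');u,v=uv
    hsv=cv2.cvtColor(p,cv2.COLOR_RGB2HSV).astype(int);W=cloud('top',np.load('top0d.npy'))
    m=((hsv[...,2]<42)|(hsv[...,1]>150)).astype(np.uint8);mm=np.zeros_like(m);mm[v-16:v+16,u-16:u+16]=m[v-16:v+16,u-16:u+16]
    k,l,st,c=cv2.connectedComponentsWithStats(mm);i=1+np.argmax(st[1:,4]);cs,_=cv2.findContours((l==i).astype(np.uint8),0,cv2.CHAIN_APPROX_NONE)
    h=cv2.convexHull(cs[0])[:,0];
    print(nm,st[i])
    for a,b in zip(h,np.roll(h,-1,0)):
        d=onz('top',*b,.05)-onz('top',*a,.05);L=np.hypot(*d[:2])
        if L>.008: print('  ',a,b,round(L*1000,1),round(np.degrees(np.arctan2(d[1],d[0]))%180,1))
E
```

```text
red [[535.5, -465.3], [550.8, -486.5], [523.3, -500.0], [512.6, -479.5]] c [ 530.5 -482.8]
  edge 26.1 -54.0
  edge 30.6 -153.8
  edge 23.1 117.8
  edge 26.9 31.7
green [[427.5, -357.5], [444.2, -378.9], [418.7, -393.3], [405.3, -375.3]] c [ 423.9 -376.2]
  edge 27.1 -52.2
  edge 29.2 -150.6
  edge 22.4 126.7
  edge 28.5 38.7
red [438 182  19  19 154]
   [456 183] [456 197] 32.5 178.5
   [456 197] [453 200] 9.9 133.8
   [453 200] [444 200] 20.9 89.2
   [444 200] [438 191] 25.0 32.5
   [439 189] [447 184] 22.0 121.0
   [447 184] [454 182] 17.0 105.1
green [389 231  16  19 112]
   [404 232] [404 247] 34.6 178.7
   [402 249] [396 249] 13.9 89.1
   [394 247] [391 243] 11.5 35.9
   [391 243] [389 240] 8.3 32.7
   [389 238] [394 234] 14.8 127.5
   [394 234] [397 232] 8.4 122.6
```

```bash
python3 - <<'E'
from m import *
def cor(n,u0,v0,pts,z): return np.array([onz(n,a/6.727-.5+u0-22,(b-296)/6.727-.5+v0-22,z)[:2] for a,b in pts])*1000
for nm,u0,v0,pts in (('red',345,372,[(143,330),(235,400),(145,487),(72,412)]),('green',265,326,[(145,342),(229,402),(142,478),(75,425)])):
    P=cor('side',u0,v0,pts,.05)
    print(nm,P.round(1).tolist(),'c',P.mean(0).round(1))
    for i in range(4):
        d=P[(i+1)%4]-P[i];print('  edge',round(np.hypot(*d),1),round(np.degrees(np.arctan2(d[1],d[0])),1))
E
```

```text
red [[561.9, -392.6], [578.0, -416.7], [547.9, -432.7], [536.8, -409.4]] c [ 556.1 -412.8]
  edge 28.9 -56.3
  edge 34.1 -152.0
  edge 25.8 115.5
  edge 30.2 33.6
green [[447.3, -269.8], [465.5, -294.5], [437.1, -311.6], [422.8, -291.0]] c [ 443.2 -291.7]
  edge 30.7 -53.7
  edge 33.2 -149.0
  edge 25.0 124.6
  edge 32.4 40.9
```

```bash
cat > go.py <<'E'
from h import *
import sys
s=manip.sense();p=s['tcp_pos'];q=s['tool_rot'];th=2*np.arctan2(q[1],q[0])
print('t',round(s['t'],2),'tcp',p.round(4),'jaw',round(np.degrees(th)-90,1),'gap',round(float(s['finger_gap']),3),'f',np.round(s['force'],1),'q6',round(s['q'][5],2))
from scipy.spatial.transform import Rotation as R
r=R.from_quat(q)
a=sys.argv[1:]
while len(a)>=4:
    t=np.array([float(x) for x in a[:3]]);d=r.inv().apply(t-p)/.4
    dj=(float(a[3])-(np.degrees(th)-90)+90)%180-90
    print(a[:4],'delta',d.round(3),'twist',round(-np.radians(dj)/.5,3));a=a[4:]
E
python3 go.py .544 .399 .15 9.5
```

```text
t 0.1 tcp [ 0.2705 -0.5627  0.2414] jaw -64.3 gap 1.001 f [-0.5  0.7  1.1] q6 -0.18
['.544', '.399', '.15', '9.5'] delta [ 1.657 -1.871  0.233] twist -2.578
```

move_arm:
  deltas:
    - [0.03,-0.03,0,-0.1,100]
    - [0.09,-0.1,0,-0.2,100]
    - [0.15,-0.17,0,-0.3,100]
    - [0.21,-0.24,0,-0.45,100]
    - [0.27,-0.31,0,-0.6,100]
    - [0.33,-0.38,0,-0.7,100]
    - [0.4,-0.45,0,-0.8,100]
    - [0.46,-0.52,0,-0.9,100]
  force: 40

```text
t: 0.77
tcp_pos: [0.3466, -0.2941, 0.2421]
tool_rot: [0.901, 0.435, 0.0, -0.0]
force: [1.1, -0.6, 1.2]
finger_gap: 1.002
```

```bash
python3 go.py .544 .399 .15 9.5
```

```text
t 0.77 tcp [ 0.3466 -0.2941  0.2421] jaw -38.5 gap 1.002 f [ 1.1 -0.6  1.2] q6 -0.28
['.544', '.399', '.15', '9.5'] delta [ 1.664 -0.691  0.231] twist -1.674
```

move_arm:
  deltas:
    - [0.09,-0.04,0,-0.12,100]
    - [0.18,-0.08,0,-0.24,100]
    - [0.27,-0.12,0,-0.36,100]
    - [0.36,-0.16,0,-0.48,100]
    - [0.45,-0.2,0,-0.6,100]
    - [0.54,-0.24,0,-0.72,100]
    - [0.63,-0.28,0,-0.84,100]
    - [0.72,-0.3,0,-0.9,100]

```text
t: 1.43
tcp_pos: [0.4305, 0.0065, 0.2421]
tool_rot: [0.78, 0.625, -0.001, -0.001]
force: [0.8, -0.8, -0.0]
finger_gap: 1.002
```

```bash
python3 go.py .544 .399 .15 9.5
```

```text
t 1.43 tcp [0.4305 0.0065 0.2421] jaw -12.6 gap 1.002 f [ 0.8 -0.8 -0. ] q6 -0.03
['.544', '.399', '.15', '9.5'] delta [1.02  0.063 0.23 ] twist -0.772
```

move_arm:
  deltas:
    - [0.1,0.01,0.0,-0.1,100]
    - [0.2,0.01,0,-0.2,100]
    - [0.3,0.02,0,-0.3,100]
    - [0.4,0.03,0,-0.4,100]
    - [0.5,0.03,0,-0.5,100]
    - [0.6,0.04,0,-0.6,100]
    - [0.7,0.05,0,-0.7,100]
    - [0.8,0.05,0,-0.77,100]

```text
t: 2.1
tcp_pos: [0.5229, 0.3134, 0.2419]
tool_rot: [0.647, 0.763, -0.0, 0.0]
force: [-0.1, -0.9, 0.7]
finger_gap: 1.001
```

```bash
python3 go.py .544 .399 .12 9.5
```

```text
t 2.1 tcp [0.5229 0.3134 0.2419] jaw 9.4 gap 1.001 f [-0.1 -0.9  0.7] q6 0.19
['.544', '.399', '.12', '9.5'] delta [0.202 0.087 0.305] twist -0.003
```

move_arm:
  deltas:
    - [0.05,0.02,0.02,0,100]
    - [0.1,0.04,0.07,0,100]
    - [0.15,0.06,0.13,0,100]
    - [0.19,0.08,0.19,0,100]
    - [0.202,0.087,0.25,0,100]
    - [0.202,0.087,0.29,0,100]
    - [0.202,0.087,0.305,0,100]
    - [0.202,0.087,0.305,0,100]

```text
t: 2.77
tcp_pos: [0.5421, 0.3961, 0.1178]
tool_rot: [0.648, 0.762, -0.002, -0.001]
force: [-0.3, 0.3, 0.0]
finger_gap: 1.005
```

```bash
python3 go.py .544 .399 .024 9.5; python3 - <<'E'
from h import *
p,d=manip.snapshot('side');cv2.imwrite('pics/s1.png',cv2.resize(p[60:200,160:360,::-1],None,fx=4,fy=4,interpolation=cv2.INTER_CUBIC))
print(proj('side',manip.sense()['tcp_pos']))
E
```

```text
t 2.77 tcp [0.5421 0.3961 0.1178] jaw 9.3 gap 1.005 f [-0.3  0.3  0. ] q6 0.3
['.544', '.399', '.024', '9.5'] delta [0.007 0.007 0.234] twist -0.007
(np.float64(244.7227576393409), np.float64(96.59690547660594))
```

View pics/s1.png

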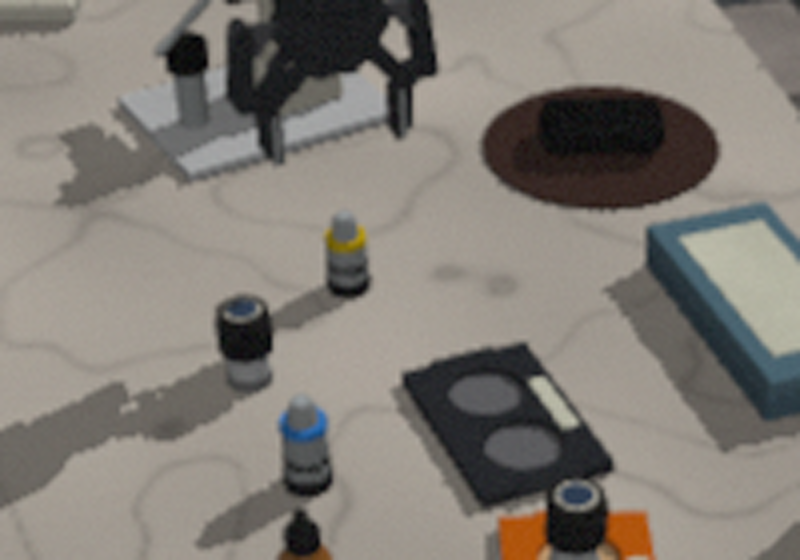

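The fingers straddle the yellow objective in the side view: tips at crop (276,160) and (398,135), objective axis at crop x ≈347. The projected TCP agrees with the tip midpoint to within 1 px.

```bash
python3 - <<'E'
from h import *
for nm,u,v in (('low',348,297),('high',306,495),('eye',248,389)):
    P=onz('side',u/4-.4+160,v/4-.4+60,0);o=ray('side',0,0)[0];d=(P-o)[:2];d/=np.hypot(*d);print(nm,(P[:2]+d*.017).round(4))
E
```

```text
low [0.542  0.4031]
high [0.4699 0.1838]
eye [0.4499 0.3087]
```

move_arm:
  deltas:
    - [0.003,0.003,0.02,0,100]
    - [0.006,0.006,0.06,0,100]
    - [0.008,0.008,0.1,0,100]
    - [0.008,0.008,0.14,0,100]
    - [0.008,0.008,0.18,0,100]
    - [0.008,0.008,0.21,0,100]
    - [0.008,0.008,0.229,0,100]
    - [0.008,0.008,0.229,0,100]

```text
t: 3.48
tcp_pos: [0.5458, 0.4, 0.0276]
tool_rot: [0.648, 0.762, -0.001, -0.0]
force: [0.1, -0.3, -0.0]
finger_gap: 1.003
```

```bash
python3 go.py .544 .399 .024 9.5
```

```text
t 3.48 tcp [0.5458 0.4    0.0276] jaw 9.3 gap 1.003 f [ 0.1 -0.3 -0. ] q6 0.31
['.544', '.399', '.024', '9.5'] delta [-0.002 -0.005  0.009] twist -0.008
```

move_arm:
  deltas:
    - [0.001,-0.003,0.005,0,70]
    - [0.001,-0.003,0.008,0,50]
    - [0.001,-0.003,0.008,0,40]
    - [0.001,-0.003,0.008,0,30]
    - [0.001,-0.003,0.008,0,20]
    - [0.001,-0.003,0.008,0,20]
    - [0.001,-0.003,0.008,0,20]
    - [0.001,-0.003,0.008,0,20]
  force: 40

```text
t: 4.15
tcp_pos: [0.5453, 0.4009, 0.0263]
tool_rot: [0.648, 0.762, 0.0, 0.0]
force: [-1.9, -0.9, 4.6]
finger_gap: 0.346
```

```bash
python3 go.py .607 .2315 .1 9.5
```

```text
t 4.15 tcp [0.5453 0.4009 0.0263] jaw 9.3 gap 0.346 f [-1.9 -0.9  4.6] q6 0.31
['.607', '.2315', '.1', '9.5'] delta [-0.443  0.084 -0.184] twist -0.008
```

move_arm:
  deltas:
    - [0,0,0,0,18]
    - [0,0,0,0,18]
    - [0,0,-0.01,0,18]
    - [0,0,-0.04,0,18]
    - [0,0,-0.08,0,18]
    - [0,0,-0.11,0,18]
    - [0,0,-0.13,0,18]
    - [0,0,-0.13,0,18]

```text
t: 4.82
tcp_pos: [0.5466, 0.4014, 0.0801]
tool_rot: [0.648, 0.762, 0.002, 0.001]
force: [0.8, 0.4, -1.2]
finger_gap: 0.35
```

```bash
python3 go.py .607 .2315 .08 9.5; python3 - <<'E'
from h import *
p,d=manip.snapshot('side');cv2.imwrite('pics/s2.png',cv2.resize(p[60:200,160:360,::-1],None,fx=4,fy=4,interpolation=cv2.INTER_CUBIC))
E
```

```text
t 4.82 tcp [0.5466 0.4014 0.0801] jaw 9.3 gap 0.35 f [ 0.8  0.4 -1.2] q6 0.31
['.607', '.2315', '.08', '9.5'] delta [-0.444  0.081  0.   ] twist -0.008
```

View pics/s2.png

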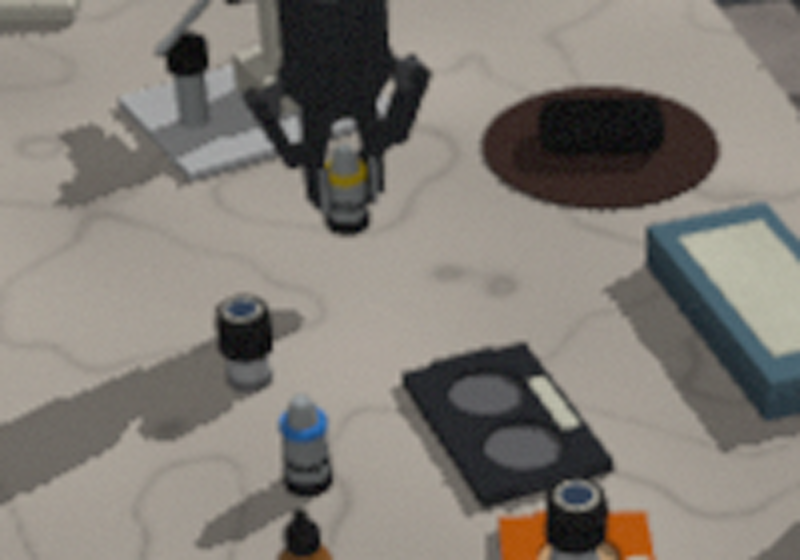

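The yellow objective is held upright between the pads, cap bottom at crop (347,232). Now I carry it over to its well.

move_arm:
  deltas:
    - [-0.02,0.005,0,0,18]
    - [-0.08,0.015,0,0,18]
    - [-0.16,0.03,0,0,18]
    - [-0.24,0.045,0,0,18]
    - [-0.32,0.06,0,0,18]
    - [-0.39,0.07,0,0,18]
    - [-0.43,0.08,0,0,18]
    - [-0.444,0.081,0,0,18]

```text
t: 5.53
tcp_pos: [0.6068, 0.2269, 0.0766]
tool_rot: [0.649, 0.761, -0.001, 0.0]
force: [0.1, -0.3, -1.6]
finger_gap: 0.349
```

```bash
python3 go.py .607 .2315 .045 9.5
```

```text
t 5.53 tcp [0.6068 0.2269 0.0766] jaw 9.1 gap 0.349 f [ 0.1 -0.3 -1.6] q6 0.03
['.607', '.2315', '.045', '9.5'] delta [0.011 0.002 0.079] twist -0.015
```

move_arm:
  deltas:
    - [0.003,0,0.01,0,18]
    - [0.006,0,0.025,0,18]
    - [0.009,0.001,0.04,0,18]
    - [0.01,0.002,0.055,0,18]
    - [0.01,0.002,0.065,0,18]
    - [0.01,0.002,0.075,0,18]
    - [0.01,0.002,0.079,0,18]
    - [0.01,0.002,0.079,0,18]

```text
t: 6.2
tcp_pos: [0.6053, 0.2351, 0.0452]
tool_rot: [0.647, 0.762, -0.0, -0.0]
force: [-0.1, -0.3, -1.6]
finger_gap: 0.345
```

```bash
python3 go.py .607 .2315 .0303 9.5; python3 - <<'E'
from h import *
for n,a in(('side',(120,200,220,350)),('top',(130,220,130,270))):
    p,d=manip.snapshot(n);cv2.imwrite(f'pics/{n}3.png',cv2.resize(p[a[0]:a[1],a[2]:a[3],::-1],None,fx=5,fy=5,interpolation=cv2.INTER_CUBIC))
E
```

```text
t 6.2 tcp [0.6053 0.2351 0.0452] jaw 9.3 gap 0.345 f [-0.1 -0.3 -1.6] q6 0.04
['.607', '.2315', '.0303', '9.5'] delta [-0.009  0.003  0.037] twist -0.006
```

View pics/side3.png

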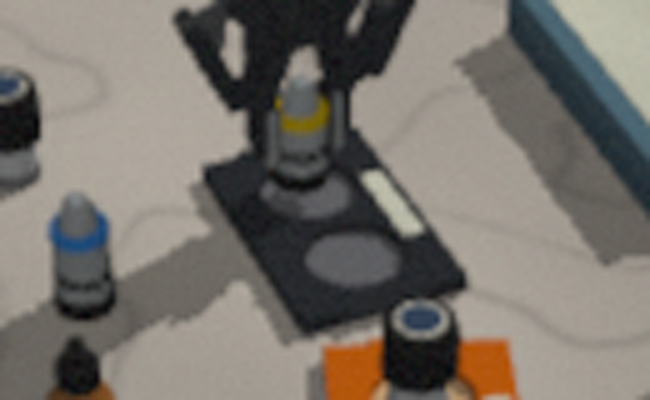

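View pics/top3.png

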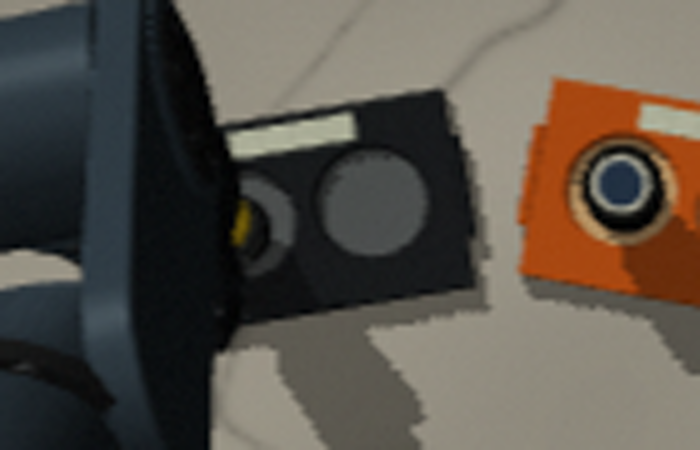

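```bash
python3 - <<'E'
from h import *
P=onz('side',299/5-.4+220,189/5-.4+120,.017);o=ray('side',0,0)[0];d=(P-o)[:2];d/=np.hypot(*d);print('axis',(P[:2]+d*.017).round(4))
print('well1',onz('side',307/5-.4+220,196/5-.4+120,.006).round(4),'well2',onz('side',353/5-.4+220,260/5-.4+120,.006).round(4))
for i in range(6):
    s=manip.sense();print(s['tcp_pos'].round(4),s['q'].round(4)[:3]);manip.snapshot('top')
E
```

```text
axis [0.6055 0.2422]
well1 [0.6077 0.2324 0.006 ] well2 [0.6178 0.171  0.006 ]
[0.6059 0.2349 0.046 ] [0.1982 0.8112 1.4951]
[0.6061 0.2348 0.0462] [0.1981 0.8109 1.495 ]
[0.6062 0.2348 0.0463] [0.1979 0.8108 1.495 ]
[0.6062 0.2347 0.0463] [0.1979 0.8107 1.495 ]
[0.6061 0.2347 0.0463] [0.1978 0.8107 1.495 ]
[0.6061 0.2347 0.0463] [0.1978 0.8108 1.4951]
```

move_arm:
  deltas:
    - [-0.003,0.001,0.005,0,18]
    - [-0.005,0.003,0.01,0,18]
    - [-0.005,0.003,0.015,0,18]
    - [-0.005,0.003,0.02,0,18]
    - [-0.005,0.003,0.025,0,18]
    - [-0.005,0.003,0.03,0,18]
    - [-0.005,0.003,0.034,0,18]
    - [-0.005,0.003,0.034,0,18]

```text
t: 7.27
tcp_pos: [0.607, 0.2329, 0.0318]
tool_rot: [0.648, 0.762, -0.0, -0.0]
force: [-0.1, 0.6, -1.5]
finger_gap: 0.35
```

```bash
python3 go.py .607 .2315 .0303 9.5;
```

```text
t 7.27 tcp [0.607  0.2329 0.0318] jaw 9.3 gap 0.35 f [-0.1  0.6 -1.5] q6 0.03
['.607', '.2315', '.0303', '9.5'] delta [-0.003 -0.001  0.004] twist -0.008
```

move_arm:
  deltas:
    - [0,0,0.001,0,18]
    - [0,0,0.002,0,18]
    - [0,0,0.003,0,18]
    - [0,0,0.004,0,18]
    - [0,0,0.005,0,18]
    - [0,0,0.006,0,18]
    - [0,0,0.006,0,18]
    - [0,0,0.006,0,18]

```text
t: 7.93
tcp_pos: [0.6074, 0.233, 0.0303]
tool_rot: [0.648, 0.762, 0.0, 0.0]
force: [-1.2, 0.3, 1.1]
finger_gap: 0.348
```

```bash
python3 go.py .607 .2315 .0303 9.5;
```

```text
t 7.93 tcp [0.6074 0.233  0.0303] jaw 9.3 gap 0.348 f [-1.2  0.3  1.1] q6 0.03
['.607', '.2315', '.0303', '9.5'] delta [-0.003 -0.002  0.   ] twist -0.008
```

The wrist force went from −1.5 N to +1.1 N, so it is resting on the floor. I release and rise.

move_arm:
  deltas:
    - [0,0,0,0,38]
    - [0,0,0,0,45]
    - [0,0,0,0,55]
    - [0,0,0,0,70]
    - [0,0,-0.02,0,80]
    - [0,0,-0.08,0,80]
    - [0,0,-0.15,0,80]
    - [0,0,-0.22,0,80]

```text
t: 8.6
tcp_pos: [0.6069, 0.2328, 0.1187]
tool_rot: [0.648, 0.762, -0.001, -0.0]
force: [0.3, 0.6, 0.1]
finger_gap: 0.803
```

```bash
python3 go.py .473 .181 .12 9.5; python3 - <<'E'
from h import *
p,d=manip.snapshot('side');cv2.imwrite('pics/s4.png',cv2.resize(p[110:210,220:360,::-1],None,fx=5,fy=5,interpolation=cv2.INTER_CUBIC))
E
```

```text
t 8.6 tcp [0.6069 0.2328 0.1187] jaw 9.3 gap 0.803 f [0.3 0.6 0.1] q6 0.03
['.473', '.181', '.12', '9.5'] delta [-0.074 -0.351 -0.003] twist -0.008
```

View pics/s4.png

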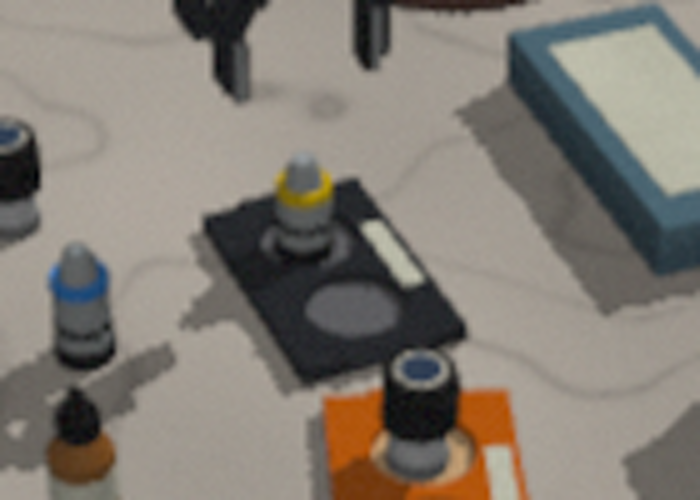

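The yellow objective stands in its well, cap at crop (303,240), with floor visible all round. Next is the blue one.

move_arm:
  deltas:
    - [-0.005,-0.02,0,0,100]
    - [-0.015,-0.07,0,0,100]
    - [-0.03,-0.14,0,0,100]
    - [-0.045,-0.21,0,0,100]
    - [-0.06,-0.28,0,0,100]
    - [-0.07,-0.33,0,0,100]
    - [-0.074,-0.35,0,0,100]
    - [-0.074,-0.35,0,0,100]

```text
t: 9.32
tcp_pos: [0.4709, 0.1805, 0.1174]
tool_rot: [0.648, 0.762, -0.002, -0.001]
force: [-0.2, -0.4, -0.6]
finger_gap: 1.0
```

move_arm:
  deltas:
    - [0,0,0.01,0,100]
    - [0,0,0.05,0,100]
    - [0,0,0.09,0,100]
    - [0,0,0.13,0,100]
    - [0,0,0.16,0,100]
    - [0,0,0.18,0,100]
    - [0,0,0.19,0,100]
    - [0,0,0.19,0,100]

```text
t: 9.98
tcp_pos: [0.4746, 0.1813, 0.0409]
tool_rot: [0.648, 0.762, -0.0, -0.0]
force: [0.0, 0.1, 1.2]
finger_gap: 1.0
```

```bash
python3 go.py .473 .181 .026 9.5; python3 - <<'E'
from h import *
p,d=manip.snapshot('side');cv2.imwrite('pics/s5.png',cv2.resize(p[110:210,180:320,::-1],None,fx=5,fy=5,interpolation=cv2.INTER_CUBIC))
E
```

```text
t 9.98 tcp [0.4746 0.1813 0.0409] jaw 9.3 gap 1.0 f [0.  0.1 1.2] q6 -0.02
['.473', '.181', '.026', '9.5'] delta [-0.    -0.004  0.037] twist -0.008
```

View pics/s5.png

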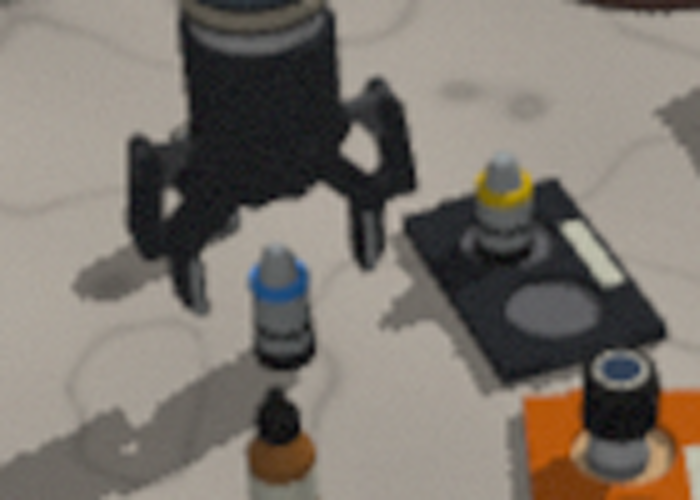

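The blue objective lies between the open fingers, axis at crop x ≈280 and tip midpoint at 282. I descend and close.

move_arm:
  deltas:
    - [0,-0.002,0.01,0,100]
    - [0,-0.003,0.02,0,100]
    - [0,-0.004,0.03,0,100]
    - [0,-0.004,0.036,0,100]
    - [0,-0.004,0.036,0,80]
    - [0,-0.004,0.036,0,60]
    - [0,-0.004,0.036,0,45]
    - [0,-0.004,0.036,0,38]

```text
t: 10.7
tcp_pos: [0.4725, 0.1809, 0.0277]
tool_rot: [0.648, 0.762, 0.0, 0.0]
force: [-0.1, 0.3, 0.7]
finger_gap: 0.454
```

move_arm:
  deltas:
    - [0,0,0,0,30]
    - [0,0,0,0,20]
    - [0,0,0,0,18]
    - [0,0,0,0,18]
    - [0,0,0,0,18]
    - [0,0,0,0,18]
    - [0,0,0,0,18]
    - [0,0,0,0,18]

```text
t: 11.37
tcp_pos: [0.4726, 0.1809, 0.0277]
tool_rot: [0.648, 0.762, 0.0, 0.0]
force: [0.4, 0.1, 5.1]
finger_gap: 0.353
```

```bash
python3 go.py .6177 .1695 .095 9.5
```

```text
t 11.37 tcp [0.4726 0.1809 0.0277] jaw 9.3 gap 0.353 f [0.4 0.1 5.1] q6 -0.02
['.6177', '.1695', '.095', '9.5'] delta [-0.087  0.353 -0.168] twist -0.008
```

move_arm:
  deltas:
    - [0,0,-0.01,0,18]
    - [0,0,-0.05,0,18]
    - [0,0,-0.1,0,18]
    - [0,0,-0.14,0,18]
    - [0,0,-0.15,0,18]
    - [-0.01,0.03,-0.15,0,18]
    - [-0.02,0.07,-0.15,0,18]
    - [-0.035,0.14,-0.15,0,18]

```text
t: 12.03
tcp_pos: [0.5261, 0.176, 0.0864]
tool_rot: [0.647, 0.762, -0.003, -0.003]
force: [-0.7, -0.0, -2.3]
finger_gap: 0.347
```

```bash
python3 go.py .6177 .1695 .085 9.5
```

```text
t 12.03 tcp [0.5261 0.176  0.0864] jaw 9.3 gap 0.347 f [-0.7 -0.  -2.3] q6 -0.04
['.6177', '.1695', '.085', '9.5'] delta [-0.053  0.223  0.002] twist -0.006
```

move_arm:
  deltas:
    - [-0.015,0.06,0,0,18]
    - [-0.03,0.12,0,0,18]
    - [-0.042,0.17,0,0,18]
    - [-0.05,0.2,0,0,18]
    - [-0.052,0.214,0,0,18]
    - [-0.052,0.214,0.02,0,18]
    - [-0.052,0.214,0.05,0,18]
    - [-0.052,0.214,0.08,0,18]

```text
t: 12.7
tcp_pos: [0.6157, 0.1695, 0.0538]
tool_rot: [0.647, 0.762, -0.001, -0.001]
force: [0.9, 1.0, -2.2]
finger_gap: 0.348
```

```bash
python3 - <<'E'
from h import *
for n,a in(('side',(110,210,220,360)),('top',(130,220,130,270))):
    p,d=manip.snapshot(n);cv2.imwrite(f'pics/{n}6.png',cv2.resize(p[a[0]:a[1],a[2]:a[3],::-1],None,fx=5,fy=5,interpolation=cv2.INTER_CUBIC))
E
python3 go.py .6177 .1695 .0317 9.5
```

```text
t 12.8 tcp [0.6138 0.1693 0.052 ] jaw 9.3 gap 0.351 f [-0.2 -0.1 -1.8] q6 -0.07
['.6177', '.1695', '.0317', '9.5'] delta [-0.001  0.01   0.051] twist -0.007
```

View pics/side6.png

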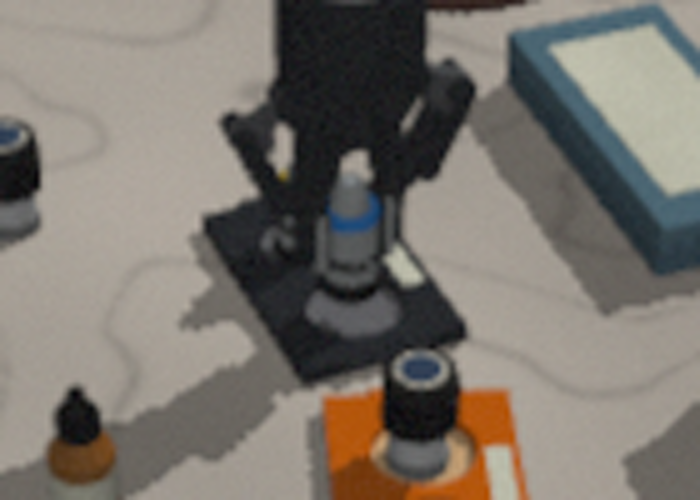

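View pics/top6.png

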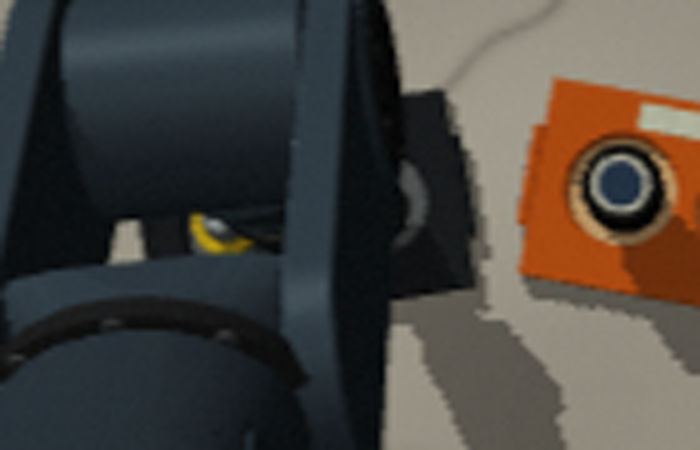

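The blue objective hangs over the free well, cap at crop (350,290) and well centre at (353,310), roughly centred. I lower it.

move_arm:
  deltas:
    - [0,0.003,0.008,0,18]
    - [0,0.006,0.016,0,18]
    - [0,0.007,0.024,0,18]
    - [0,0.007,0.031,0,18]
    - [0,0.007,0.037,0,18]
    - [0,0.007,0.041,0,18]
    - [0,0.007,0.044,0,18]
    - [0,0.007,0.044,0,18]

```text
t: 13.47
tcp_pos: [0.6204, 0.1698, 0.0377]
tool_rot: [0.648, 0.762, -0.0, -0.0]
force: [-0.1, -0.3, -2.0]
finger_gap: 0.353
```

```bash
python3 go.py .6177 .1695 .0317 9.5
```

```text
t 13.47 tcp [0.6204 0.1698 0.0377] jaw 9.3 gap 0.353 f [-0.1 -0.3 -2. ] q6 -0.07
['.6177', '.1695', '.0317', '9.5'] delta [ 0.    -0.007  0.015] twist -0.008
```

move_arm:
  deltas:
    - [0,-0.002,0.002,0,18]
    - [0,-0.004,0.004,0,18]
    - [0,-0.006,0.007,0,18]
    - [0,-0.006,0.009,0,18]
    - [0,-0.006,0.011,0,18]
    - [0,-0.006,0.013,0,18]
    - [0,-0.006,0.014,0,18]
    - [0,-0.006,0.014,0,18]

```text
t: 14.13
tcp_pos: [0.6181, 0.1695, 0.0322]
tool_rot: [0.648, 0.762, -0.0, -0.0]
force: [0.7, -0.8, -2.9]
finger_gap: 0.349
```

```bash
python3 go.py .6177 .1695 .0317 9.5
```

```text
t 14.13 tcp [0.6181 0.1695 0.0322] jaw 9.3 gap 0.349 f [ 0.7 -0.8 -2.9] q6 -0.07
['.6177', '.1695', '.0317', '9.5'] delta [ 0.    -0.001  0.001] twist -0.008
```

Still −2.9 N, so it is not down yet. I creep a little further.

move_arm:
  deltas:
    - [0,0,0.001,0,18]
    - [0,0,0.001,0,18]
    - [0,0,0.002,0,18]
    - [0,0,0.002,0,18]
    - [0,0,0.003,0,18]
    - [0,0,0.003,0,18]
    - [0,0,0.003,0,18]
    - [0,0,0.003,0,18]

```text
t: 14.8
tcp_pos: [0.6184, 0.1695, 0.0318]
tool_rot: [0.648, 0.762, 0.0, 0.0]
force: [-0.4, -0.2, 6.6]
finger_gap: 0.347
```

```bash
python3 go.py .6177 .1695 .0317 9.5
```

```text
t 14.8 tcp [0.6184 0.1695 0.0318] jaw 9.3 gap 0.347 f [-0.4 -0.2  6.6] q6 -0.07
['.6177', '.1695', '.0317', '9.5'] delta [ 0.    -0.002  0.   ] twist -0.008
```

Contact at 6.6 N. I release and rise.

move_arm:
  deltas:
    - [0,0,0,0,38]
    - [0,0,0,0,45]
    - [0,0,0,0,55]
    - [0,0,0,0,70]
    - [0,0,-0.02,0,80]
    - [0,0,-0.08,0,80]
    - [0,0,-0.16,0,80]
    - [0,0,-0.25,0,80]

```text
t: 15.47
tcp_pos: [0.6168, 0.1693, 0.1309]
tool_rot: [0.648, 0.762, -0.001, -0.001]
force: [1.0, 0.2, -0.1]
finger_gap: 0.803
```

```bash
python3 go.py .4455 -.29 .13 126; python3 - <<'E'
from h import *
p,d=manip.snapshot('side');cv2.imwrite('pics/s7.png',cv2.resize(p[110:210,220:360,::-1],None,fx=5,fy=5,interpolation=cv2.INTER_CUBIC))
E
```

```text
t 15.47 tcp [0.6168 0.1693 0.1309] jaw 9.3 gap 0.803 f [ 1.   0.2 -0.1] q6 -0.07
['.4455', '-.29', '.13', '126'] delta [-1.064 -0.608  0.004] twist 2.209
```

View pics/s7.png

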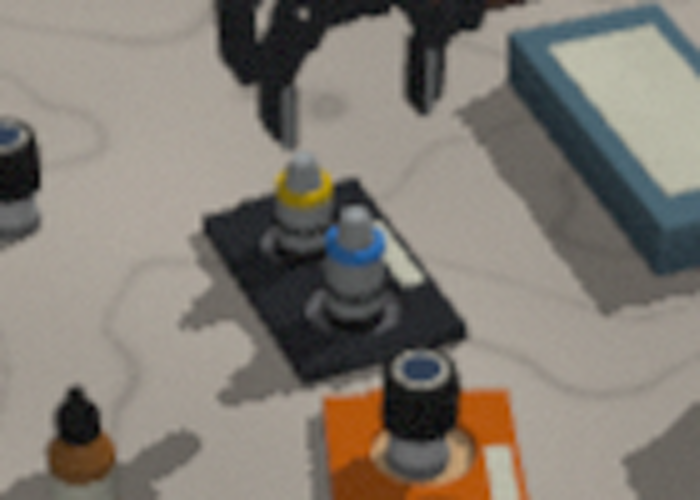

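Both objectives stand in their wells. Next is the green cube.

move_arm:
  deltas:
    - [-0.03,-0.02,-0.02,0.1,80]
    - [-0.1,-0.06,-0.04,0.2,80]
    - [-0.18,-0.1,-0.07,0.35,80]
    - [-0.26,-0.15,-0.09,0.45,80]
    - [-0.34,-0.2,-0.1,0.6,80]
    - [-0.42,-0.24,-0.1,0.7,80]
    - [-0.5,-0.29,-0.1,0.8,80]
    - [-0.58,-0.33,-0.1,0.9,80]

```text
t: 16.18
tcp_pos: [0.5241, -0.0822, 0.1718]
tool_rot: [0.802, 0.597, 0.0, 0.0]
force: [0.4, 0.3, -0.4]
finger_gap: 0.802
```

```bash
python3 go.py .4455 -.29 .13 126
```

```text
t 16.18 tcp [ 0.5241 -0.0822  0.1718] jaw -16.6 gap 0.802 f [ 0.4  0.3 -0.4] q6 -0.08
['.4455', '-.29', '.13', '126'] delta [-0.554 -0.04   0.104] twist 1.305
```

move_arm:
  deltas:
    - [-0.08,-0.01,0,0.12,80]
    - [-0.17,-0.02,0,0.25,80]
    - [-0.25,-0.02,0,0.37,80]
    - [-0.33,-0.03,0,0.5,80]
    - [-0.41,-0.03,0,0.62,80]
    - [-0.49,-0.04,0,0.75,80]
    - [-0.54,-0.04,0,0.87,80]
    - [-0.555,-0.04,0,0.95,80]

```text
t: 16.85
tcp_pos: [0.4464, -0.293, 0.1718]
tool_rot: [0.921, 0.39, 0.0, 0.002]
force: [0.3, -0.4, -0.4]
finger_gap: 0.8
```

```bash
python3 go.py .445 -.29 .09 126
```

```text
t 16.85 tcp [ 0.4464 -0.293   0.1718] jaw -44.1 gap 0.8 f [ 0.3 -0.4 -0.4] q6 -0.02
['.445', '-.29', '.09', '126'] delta [ 0.003 -0.008  0.204] twist 0.347
```

move_arm:
  deltas:
    - [0,-0.001,0.01,0.1,90]
    - [0,-0.002,0.04,0.2,90]
    - [0,-0.003,0.08,0.3,90]
    - [0,-0.003,0.12,0.35,90]
    - [0,-0.003,0.16,0.35,90]
    - [0,-0.003,0.19,0.35,90]
    - [0,-0.003,0.204,0.35,90]
    - [0,-0.003,0.204,0.35,90]

```text
t: 17.52
tcp_pos: [0.4456, -0.2879, 0.0887]
tool_rot: [0.95, 0.311, -0.0, -0.001]
force: [-0.8, -0.1, -0.4]
finger_gap: 0.9
```

```bash
python3 - <<'E'
from h import *
p,d=manip.snapshot('side');cv2.imwrite('pics/s8.png',cv2.resize(p[260:370,200:340,::-1],None,fx=5,fy=5,interpolation=cv2.INTER_CUBIC))
E
python3 go.py .445 -.29 .03 126
```

```text
t 17.57 tcp [ 0.446  -0.2882  0.0894] jaw -53.7 gap 0.901 f [ 0.1 -0.  -0.4] q6 0.15
['.445', '-.29', '.03', '126'] delta [-0.005  0.002  0.149] twist 0.009
```

View pics/s8.png

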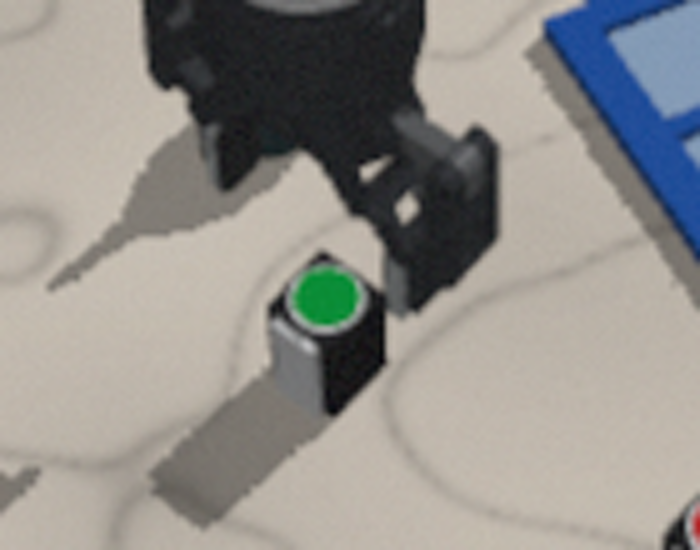

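The jaw line (225,185)→(400,310) runs parallel to the cube's dovetail edge, and the green cube sits between the fingers. I descend.

move_arm:
  deltas:
    - [-0.002,0.001,0.02,0,90]
    - [-0.004,0.002,0.05,0,90]
    - [-0.005,0.002,0.08,0,90]
    - [-0.005,0.002,0.11,0,90]
    - [-0.005,0.002,0.13,0,90]
    - [-0.005,0.002,0.147,0,90]
    - [-0.005,0.002,0.147,0,80]
    - [-0.005,0.002,0.147,0,65]

```text
t: 18.23
tcp_pos: [0.445, -0.2902, 0.0307]
tool_rot: [0.95, 0.311, 0.0, -0.0]
force: [1.1, -0.6, 0.1]
finger_gap: 0.673
```

move_arm:
  deltas:
    - [0,0,0,0,55]
    - [0,0,0,0,47]
    - [0,0,0,0,40]
    - [0,0,0,0,30]
    - [0,0,0,0,20]
    - [0,0,0,0,20]
    - [0,0,0,0,20]
    - [0,0,0,0,20]

```text
t: 18.9
tcp_pos: [0.4452, -0.2904, 0.0314]
tool_rot: [0.95, 0.311, 0.0, 0.001]
force: [0.7, 0.2, 5.4]
finger_gap: 0.367
```

```bash
python3 go.py .627 -.184 .09 102; python3 - <<'E'
from h import *
p,d=manip.snapshot('side');cv2.imwrite('pics/s9.png',cv2.resize(p[260:370,200:340,::-1],None,fx=5,fy=5,interpolation=cv2.INTER_CUBIC))
E
```

```text
t 18.9 tcp [ 0.4452 -0.2904  0.0314] jaw -53.7 gap 0.367 f [0.7 0.2 5.4] q6 0.15
['.627', '-.184', '.09', '102'] delta [ 0.524  0.054 -0.146] twist 0.847
```

View pics/s9.png

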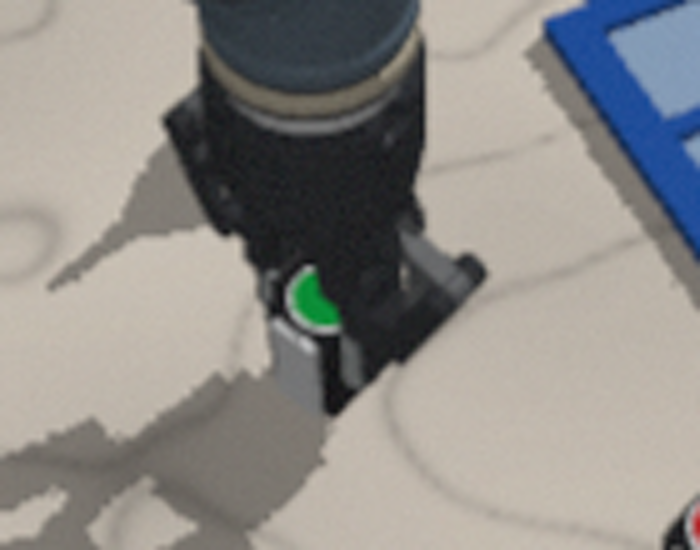

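move_arm:
  deltas:
    - [0,0,-0.01,0,20]
    - [0,0,-0.05,0,20]
    - [0,0,-0.1,0,20]
    - [0,0,-0.13,0.1,20]
    - [0.03,0,-0.14,0.2,20]
    - [0.08,0.01,-0.14,0.3,20]
    - [0.15,0.02,-0.14,0.4,20]
    - [0.22,0.02,-0.14,0.5,20]

```text
t: 19.62
tcp_pos: [0.5214, -0.2449, 0.0869]
tool_rot: [0.982, 0.188, 0.0, 0.0]
force: [0.6, -0.7, -0.7]
finger_gap: 0.364
```

```bash
python3 go.py .627 -.184 .085 102
```

```text
t 19.62 tcp [ 0.5214 -0.2449  0.0869] jaw -68.3 gap 0.364 f [ 0.6 -0.7 -0.7] q6 0.56
['.627', '-.184', '.085', '102'] delta [ 0.302 -0.044  0.005] twist 0.338
```

move_arm:
  deltas:
    - [0.07,-0.01,0,0.1,20]
    - [0.14,-0.02,0,0.2,20]
    - [0.2,-0.03,0,0.3,20]
    - [0.25,-0.04,0,0.34,20]
    - [0.28,-0.044,0,0.34,20]
    - [0.3,-0.044,0.02,0.34,20]
    - [0.3,-0.044,0.05,0.34,20]
    - [0.3,-0.044,0.07,0.34,20]

```text
t: 20.28
tcp_pos: [0.6239, -0.1833, 0.0567]
tool_rot: [0.994, 0.106, -0.001, -0.001]
force: [-0.6, -0.2, -0.8]
finger_gap: 0.369
```

```bash
python3 - <<'E'
from h import *
for n,a in(('side',(230,330,290,430)),('top',(120,210,310,450))):
    p,d=manip.snapshot(n);cv2.imwrite(f'pics/{n}10.png',cv2.resize(p[a[0]:a[1],a[2]:a[3],::-1],None,fx=5,fy=5,interpolation=cv2.INTER_CUBIC))
E
python3 go.py .627 -.184 .0354 102
```

```text
t 20.38 tcp [ 0.6222 -0.1831  0.0557] jaw -77.9 gap 0.366 f [-0.6 -0.4 -1. ] q6 0.9
['.627', '-.184', '.0354', '102'] delta [0.012 0.005 0.051] twist 0.005
```

View pics/side10.png

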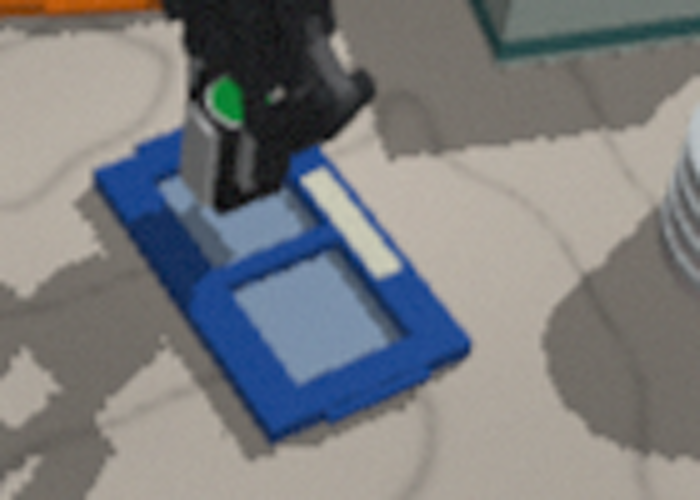

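View pics/top10.png

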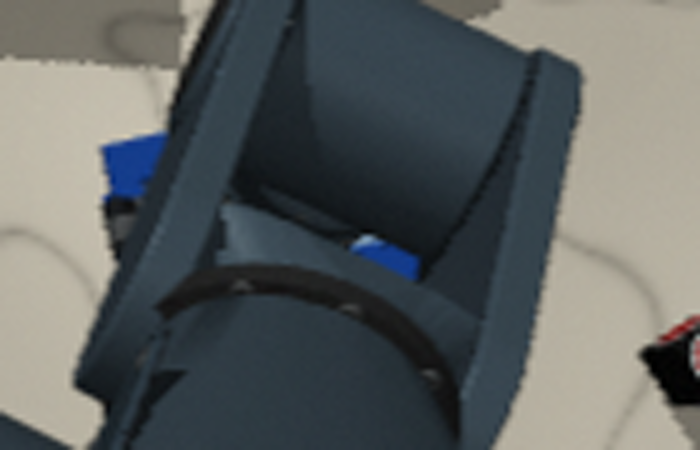

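```bash
python3 - <<'E'
from h import *
f=lambda a,b,z:onz('side',a/5-.4+290,b/5-.4+230,z)[:2]
t=np.radians(11.8);ex=np.array([np.cos(t),np.sin(t)]);ey=np.array([-np.sin(t),np.cos(t)])
c=np.array([.627,-.184])
for nm,a,b,z in(('dovetail/front bottom corner',217,212,.0243),('left bottom',183,183,.0243),('right bottom',278,190,.0243),('bay left corner top',160,180,.01),('bay front corner(top)',213,272,.01),('bay right',335,230,.01)):
    p=f(a,b,z)-c;print(nm,(p@ex*1000).round(1),(p@ey*1000).round(1))
E
```

```text
dovetail/front bottom corner -17.7 -9.7
left bottom -22.6 10.2
right bottom 11.6 -11.0
bay left corner top -24.1 25.7
bay front corner(top) -28.8 -27.0
bay right 29.1 -31.1
```

move_arm:
  deltas:
    - [0.003,0.003,0.008,0,20]
    - [0.006,0.006,0.016,0,20]
    - [0.008,0.009,0.024,0,20]
    - [0.008,0.01,0.03,0,20]
    - [0.008,0.01,0.036,0,20]
    - [0.008,0.01,0.04,0,20]
    - [0.008,0.01,0.042,0,20]
    - [0.008,0.01,0.042,0,20]

```text
t: 21.05
tcp_pos: [0.6292, -0.1865, 0.0417]
tool_rot: [0.994, 0.106, -0.0, -0.0]
force: [1.0, -0.9, -1.4]
finger_gap: 0.369
```

```bash
python3 go.py .627 -.186 .0354 102
```

```text
t 21.05 tcp [ 0.6292 -0.1865  0.0417] jaw -77.8 gap 0.369 f [ 1.  -0.9 -1.4] q6 0.9
['.627', '-.186', '.0354', '102'] delta [-0.005 -0.002  0.016] twist 0.007
```

move_arm:
  deltas:
    - [-0.002,0,0.003,0,20]
    - [-0.004,0,0.006,0,20]
    - [-0.004,0,0.009,0,20]
    - [-0.004,0,0.011,0,20]
    - [-0.004,0,0.013,0,20]
    - [-0.004,0,0.015,0,20]
    - [-0.004,0,0.016,0,20]
    - [-0.004,0,0.016,0,20]

```text
t: 21.72
tcp_pos: [0.6277, -0.1869, 0.0355]
tool_rot: [0.994, 0.106, -0.0, -0.0]
force: [-0.4, -0.3, -1.5]
finger_gap: 0.367
```

```bash
python3 go.py .627 -.186 .0354 102
```

```text
t 21.72 tcp [ 0.6277 -0.1869  0.0355] jaw -77.8 gap 0.367 f [-0.4 -0.3 -1.5] q6 0.9
['.627', '-.186', '.0354', '102'] delta [-0.001 -0.003  0.   ] twist 0.007
```

move_arm:
  deltas:
    - [0,0,0.001,0,20]
    - [0,0,0.001,0,20]
    - [0,0,0.002,0,20]
    - [0,0,0.002,0,20]
    - [0,0,0.003,0,20]
    - [0,0,0.003,0,20]
    - [0,0,0.003,0,20]
    - [0,0,0.003,0,20]

```text
t: 22.38
tcp_pos: [0.6278, -0.187, 0.0354]
tool_rot: [0.994, 0.106, 0.0, 0.0]
force: [-1.8, 1.3, 7.0]
finger_gap: 0.374
```

```bash
python3 go.py .627 -.186 .0354 102
```

```text
t 22.38 tcp [ 0.6278 -0.187   0.0354] jaw -77.8 gap 0.374 f [-1.8  1.3  7. ] q6 0.9
['.627', '-.186', '.0354', '102'] delta [-0.002 -0.003 -0.   ] twist 0.007
```

Contact at 7 N at the expected height. I release and rise.

move_arm:
  deltas:
    - [0,0,0,0,40]
    - [0,0,0,0,45]
    - [0,0,0,0,55]
    - [0,0,0,0,65]
    - [0,0,-0.02,0,70]
    - [0,0,-0.08,0,80]
    - [0,0,-0.15,0,80]
    - [0,0,-0.2,0,80]

```text
t: 23.05
tcp_pos: [0.6283, -0.1872, 0.1163]
tool_rot: [0.994, 0.106, 0.001, 0.0]
force: [0.6, -0.4, 0.6]
finger_gap: 0.801
```

```bash
python3 go.py .5588 -.413 .09 121; python3 - <<'E'
from h import *
p,d=manip.snapshot('side');cv2.imwrite('pics/s11.png',cv2.resize(p[230:330,290:430,::-1],None,fx=5,fy=5,interpolation=cv2.INTER_CUBIC))
E
```

```text
t 23.05 tcp [ 0.6283 -0.1872  0.1163] jaw -77.8 gap 0.801 f [ 0.6 -0.4  0.6] q6 0.9
['.5588', '-.413', '.09', '121'] delta [-0.289  0.515  0.066] twist -0.657
```

View pics/s11.png

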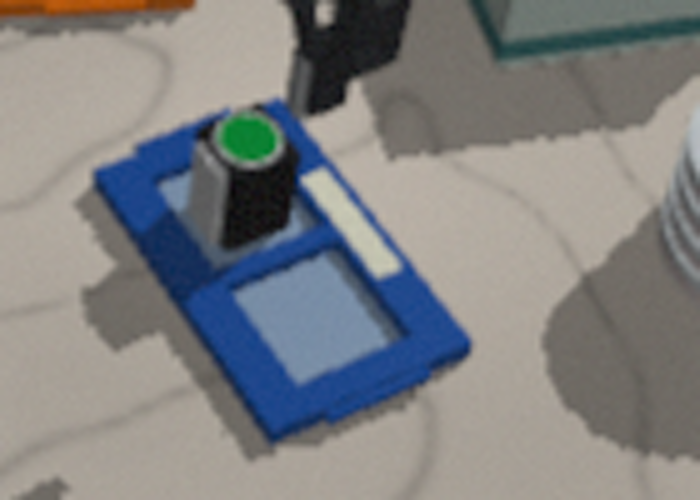

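The green cube is down in its bay, base corner at crop (225,248), with pale floor visible around it. Next is the red cube.

move_arm:
  deltas:
    - [-0.02,0.03,0,-0.1,90]
    - [-0.06,0.11,0,-0.2,90]
    - [-0.11,0.19,0,-0.3,90]
    - [-0.16,0.28,0,-0.4,90]
    - [-0.2,0.36,0,-0.5,90]
    - [-0.25,0.44,0,-0.6,90]
    - [-0.28,0.5,0,-0.65,90]
    - [-0.289,0.515,0,-0.66,90]

```text
t: 23.77
tcp_pos: [0.5569, -0.4184, 0.1149]
tool_rot: [0.964, 0.266, 0.0, 0.002]
force: [0.9, -0.8, -0.7]
finger_gap: 0.897
```

move_arm:
  deltas:
    - [0,0,0.01,0,90]
    - [0,0,0.02,0,90]
    - [0,0,0.04,0,90]
    - [0,0,0.06,0,90]
    - [0,0,0.07,0,90]
    - [0,0,0.07,0,90]
    - [0,0,0.07,0,90]
    - [0,0,0.07,0,90]

```text
t: 24.43
tcp_pos: [0.5587, -0.4123, 0.0863]
tool_rot: [0.963, 0.268, 0.0, 0.0]
force: [0.5, -0.3, 0.2]
finger_gap: 0.9
```

```bash
python3 - <<'E'
from h import *
p,d=manip.snapshot('side');cv2.imwrite('pics/s12.png',cv2.resize(p[300:415,270:410,::-1],None,fx=5,fy=5,interpolation=cv2.INTER_CUBIC))
E
python3 go.py .5588 -.413 .03 121
```

```text
t 24.48 tcp [ 0.5587 -0.4126  0.0866] jaw -58.9 gap 0.898 f [ 0.  -0.4  0.3] q6 0.23
['.5588', '-.413', '.03', '121'] delta [-0.     0.001  0.142] twist 0.004
```

View pics/s12.png

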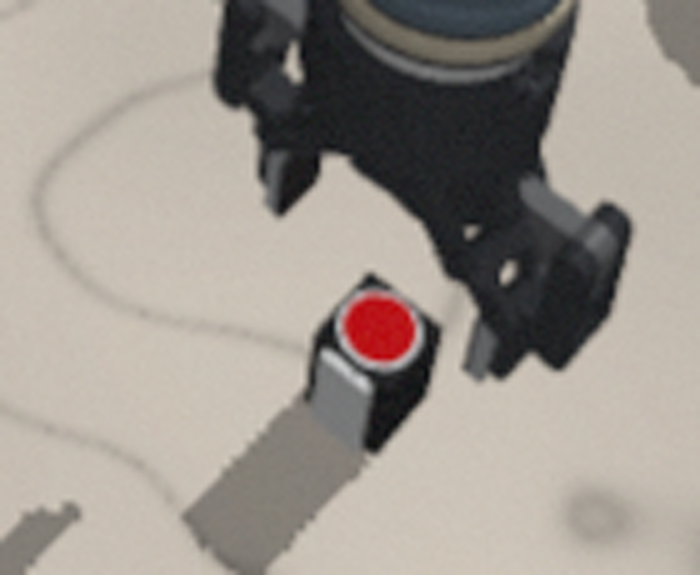

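The red cube is centred between the fingers (tips at (280,210) and (480,375), cube at (375,340)) and aligned. I descend and close.

move_arm:
  deltas:
    - [0,0.001,0.02,0,90]
    - [0,0.001,0.05,0,90]
    - [0,0.001,0.08,0,90]
    - [0,0.001,0.11,0,90]
    - [0,0.001,0.13,0,90]
    - [0,0.001,0.139,0,90]
    - [0,0.001,0.139,0,80]
    - [0,0.001,0.139,0,65]

```text
t: 25.15
tcp_pos: [0.5584, -0.4131, 0.0303]
tool_rot: [0.963, 0.268, -0.0, -0.0]
force: [0.3, -0.1, -0.3]
finger_gap: 0.678
```

move_arm:
  deltas:
    - [0,0,0,0,55]
    - [0,0,0,0,47]
    - [0,0,0,0,40]
    - [0,0,0,0,30]
    - [0,0,0,0,20]
    - [0,0,0,0,20]
    - [0,0,0,0,20]
    - [0,0,0,0,20]

```text
t: 25.82
tcp_pos: [0.5589, -0.4135, 0.0316]
tool_rot: [0.963, 0.268, 0.0, 0.001]
force: [-0.3, 0.7, 6.0]
finger_gap: 0.369
```

```bash
python3 go.py .640 -.2475 .09 102
```

```text
t 25.82 tcp [ 0.5589 -0.4135  0.0316] jaw -58.9 gap 0.369 f [-0.3  0.7  6. ] q6 0.23
['.640', '-.2475', '.09', '102'] delta [ 0.388 -0.25  -0.146] twist 0.667
```

move_arm:
  deltas:
    - [0,0,-0.01,0,20]
    - [0,0,-0.05,0,20]
    - [0,0,-0.1,0,20]
    - [0,0,-0.13,0.1,20]
    - [0.03,-0.02,-0.14,0.2,20]
    - [0.08,-0.05,-0.14,0.3,20]
    - [0.14,-0.09,-0.14,0.4,20]
    - [0.2,-0.13,-0.14,0.5,20]

```text
t: 26.48
tcp_pos: [0.5997, -0.3266, 0.0863]
tool_rot: [0.99, 0.144, -0.0, -0.0]
force: [0.3, -0.1, -2.0]
finger_gap: 0.368
```

```bash
python3 go.py .640 -.2475 .085 102
```

```text
t 26.48 tcp [ 0.5997 -0.3266  0.0863] jaw -73.5 gap 0.368 f [ 0.3 -0.1 -2. ] q6 0.62
['.640', '-.2475', '.085', '102'] delta [ 0.153 -0.161  0.003] twist 0.158
```

move_arm:
  deltas:
    - [0.05,-0.05,0,0.08,20]
    - [0.09,-0.09,0,0.16,20]
    - [0.12,-0.12,0,0.16,20]
    - [0.14,-0.145,0,0.16,20]
    - [0.152,-0.158,0,0.16,20]
    - [0.152,-0.158,0.02,0.16,20]
    - [0.152,-0.158,0.05,0.16,20]
    - [0.152,-0.158,0.07,0.16,20]

```text
t: 27.15
tcp_pos: [0.639, -0.2501, 0.057]
tool_rot: [0.994, 0.106, -0.001, -0.0]
force: [-0.9, -0.5, -1.6]
finger_gap: 0.365
```

```bash
python3 - <<'E'
from h import *
p,d=manip.snapshot('side');cv2.imwrite('pics/s13.png',cv2.resize(p[230:330,290:430,::-1],None,fx=5,fy=5,interpolation=cv2.INTER_CUBIC));manip.snapshot('top')
E
python3 go.py .640 -.2475 .0356 102
```

```text
t 27.25 tcp [ 0.6378 -0.2495  0.0557] jaw -77.9 gap 0.373 f [-0.2 -0.6 -0.8] q6 0.82
['.640', '-.2475', '.0356', '102'] delta [ 0.007 -0.004  0.05 ] twist 0.004
```

View pics/s13.png

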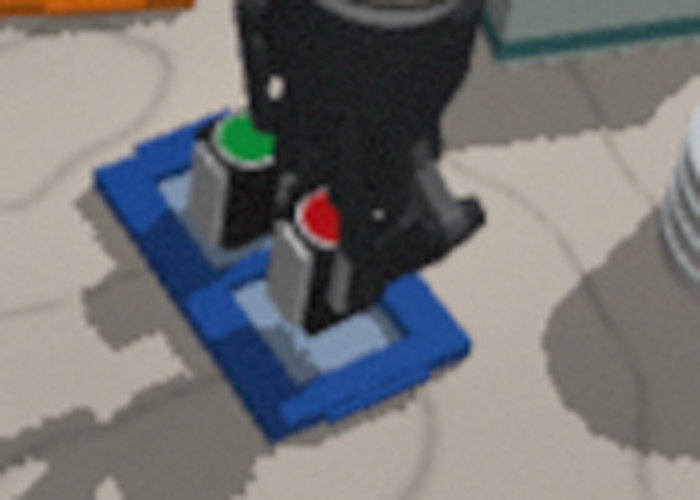

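The red cube is over the second bay, base corner at crop (310,330) above the pale floor, clear of the green cube. I lower it.

move_arm:
  deltas:
    - [0.002,-0.001,0.008,0,20]
    - [0.003,-0.002,0.016,0,20]
    - [0.003,-0.003,0.024,0,20]
    - [0.003,-0.003,0.03,0,20]
    - [0.003,-0.003,0.036,0,20]
    - [0.003,-0.003,0.04,0,20]
    - [0.003,-0.003,0.042,0,20]
    - [0.003,-0.003,0.042,0,20]

```text
t: 27.92
tcp_pos: [0.6409, -0.2476, 0.0418]
tool_rot: [0.994, 0.106, -0.0, -0.0]
force: [-1.1, -0.3, -2.1]
finger_gap: 0.365
```

```bash
python3 go.py .640 -.2475 .0356 102
```

```text
t 27.92 tcp [ 0.6409 -0.2476  0.0418] jaw -77.8 gap 0.365 f [-1.1 -0.3 -2.1] q6 0.83
['.640', '-.2475', '.0356', '102'] delta [-0.002 -0.001  0.015] twist 0.007
```

move_arm:
  deltas:
    - [0,0,0.003,0,20]
    - [0,0,0.006,0,20]
    - [0,0,0.009,0,20]
    - [0,0,0.011,0,20]
    - [0,0,0.013,0,20]
    - [0,0,0.014,0,20]
    - [0,0,0.015,0,20]
    - [0,0,0.016,0,20]

```text
t: 28.58
tcp_pos: [0.641, -0.2477, 0.0356]
tool_rot: [0.994, 0.106, -0.0, 0.0]
force: [-0.7, 0.0, 2.8]
finger_gap: 0.369
```

move_arm:
  deltas:
    - [0,0,0,0,20]
    - [0,0,0.001,0,20]
    - [0,0,0.001,0,20]
    - [0,0,0.002,0,20]
    - [0,0,0.002,0,20]
    - [0,0,0.002,0,20]
    - [0,0,0.002,0,20]
    - [0,0,0.002,0,20]

```text
t: 29.25
tcp_pos: [0.641, -0.2477, 0.0356]
tool_rot: [0.994, 0.106, 0.0, 0.0]
force: [-1.9, 0.6, 6.0]
finger_gap: 0.373
```

Contact at the expected height. I release with a modest opening, because the green cube is next door, and rise.

move_arm:
  deltas:
    - [0,0,0,0,40]
    - [0,0,0,0,45]
    - [0,0,0,0,50]
    - [0,0,0,0,52]
    - [0,0,-0.02,0,52]
    - [0,0,-0.08,0,52]
    - [0,0,-0.16,0,52]
    - [0,0,-0.25,0,52]

```text
t: 29.92
tcp_pos: [0.6398, -0.2471, 0.1343]
tool_rot: [0.994, 0.106, -0.002, -0.001]
force: [1.0, 0.1, -0.6]
finger_gap: 0.518
```

```bash
python3 go.py .453 .304 .15 -11; python3 - <<'E'
from h import *
p,d=manip.snapshot('side');cv2.imwrite('pics/s14.png',cv2.resize(p[230:330,290:430,::-1],None,fx=5,fy=5,interpolation=cv2.INTER_CUBIC))
E
```

```text
t 29.92 tcp [ 0.6398 -0.2471  0.1343] jaw -77.8 gap 0.518 f [ 1.   0.1 -0.6] q6 0.83
['.453', '.304', '.15', '-11'] delta [-0.166 -1.445 -0.035] twist -2.332
```

View pics/s14.png

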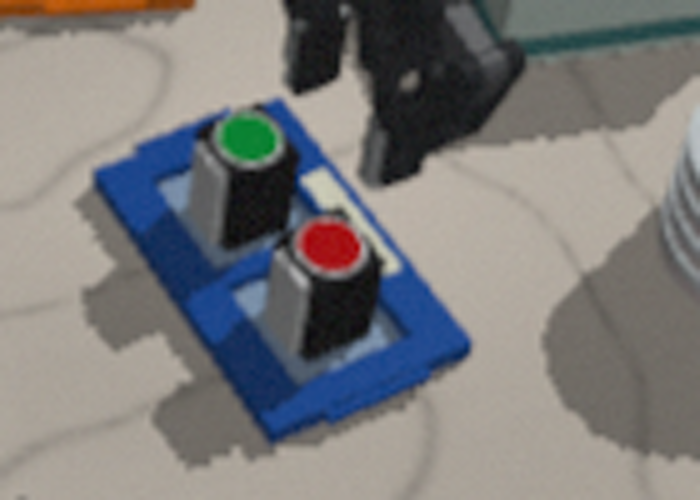

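Both cubes are in their bays. Last is the eyepiece.

move_arm:
  deltas:
    - [-0.01,-0.03,-0.03,-0.1,60]
    - [-0.02,-0.11,-0.06,-0.2,70]
    - [-0.03,-0.19,-0.08,-0.3,80]
    - [-0.04,-0.28,-0.1,-0.45,90]
    - [-0.05,-0.37,-0.1,-0.55,100]
    - [-0.06,-0.46,-0.1,-0.65,100]
    - [-0.07,-0.55,-0.1,-0.75,100]
    - [-0.07,-0.64,-0.1,-0.85,100]

```text
t: 30.63
tcp_pos: [0.5583, -0.002, 0.1753]
tool_rot: [0.949, 0.314, 0.0, 0.0]
force: [-0.1, -0.4, 0.1]
finger_gap: 1.002
```

```bash
python3 go.py .453 .304 .17 -11
```

```text
t 30.63 tcp [ 0.5583 -0.002   0.1753] jaw -53.4 gap 1.002 f [-0.1 -0.4  0.1] q6 0.73
['.453', '.304', '.17', '-11'] delta [ 0.245 -0.771  0.013] twist -1.478
```

move_arm:
  deltas:
    - [0.03,-0.09,0,-0.12,100]
    - [0.06,-0.19,0,-0.25,100]
    - [0.09,-0.28,0,-0.37,100]
    - [0.12,-0.38,0,-0.5,100]
    - [0.15,-0.47,0,-0.62,100]
    - [0.18,-0.56,0,-0.75,100]
    - [0.21,-0.65,0,-0.87,100]
    - [0.23,-0.72,0,-1.0,100]

```text
t: 31.3
tcp_pos: [0.4611, 0.2855, 0.1754]
tool_rot: [0.841, 0.541, 0.001, -0.0]
force: [0.4, 0.2, 1.1]
finger_gap: 0.996
```

```bash
python3 go.py .453 .304 .12 -11
```

```text
t 31.3 tcp [0.4611 0.2855 0.1754] jaw -24.6 gap 0.996 f [0.4 0.2 1.1] q6 0.78
['.453', '.304', '.12', '-11'] delta [ 0.034 -0.038  0.139] twist -0.473
```

move_arm:
  deltas:
    - [0.01,-0.01,0.01,-0.1,100]
    - [0.018,-0.02,0.03,-0.2,100]
    - [0.022,-0.03,0.06,-0.3,100]
    - [0.024,-0.034,0.09,-0.4,100]
    - [0.024,-0.034,0.12,-0.47,100]
    - [0.024,-0.034,0.14,-0.47,100]
    - [0.024,-0.034,0.14,-0.47,100]
    - [0.024,-0.034,0.14,-0.47,100]

```text
t: 31.97
tcp_pos: [0.4538, 0.2971, 0.1187]
tool_rot: [0.774, 0.633, -0.0, -0.0]
force: [0.5, -0.0, 1.7]
finger_gap: 0.999
```

```bash
python3 - <<'E'
from h import *
p,d=manip.snapshot('side');cv2.imwrite('pics/s15.png',cv2.resize(p[90:190,160:300,::-1],None,fx=5,fy=5,interpolation=cv2.INTER_CUBIC))
E
python3 go.py .453 .304 .032 -11
```

```text
t 32.02 tcp [0.4541 0.2972 0.1191] jaw -11.4 gap 1.002 f [-0.4  0.4  0.8] q6 0.57
['.453', '.304', '.032', '-11'] delta [ 0.016 -0.006  0.218] twist -0.014
```

View pics/s15.png

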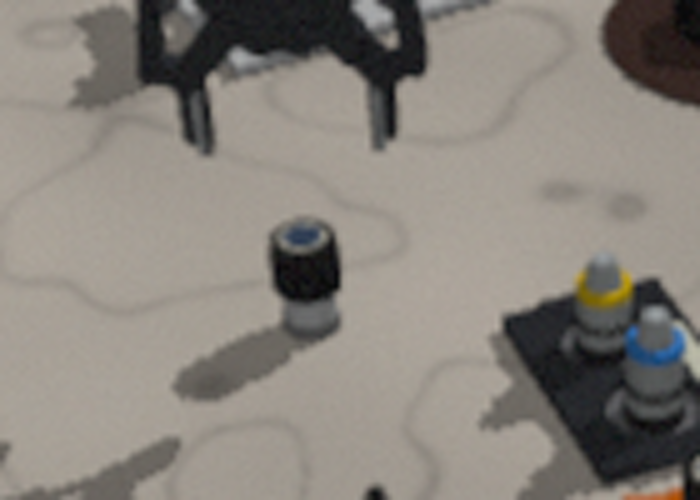

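The eyepiece is between the open fingers, tip midpoint x ≈292 and eyepiece at ≈303 (lens leans verticals slightly). I descend.

move_arm:
  deltas:
    - [0.007,-0.003,0.02,0,100]
    - [0.013,-0.004,0.06,0,100]
    - [0.015,-0.004,0.1,0,100]
    - [0.015,-0.004,0.13,0,100]
    - [0.015,-0.004,0.16,0,100]
    - [0.015,-0.004,0.19,0,100]
    - [0.015,-0.004,0.21,0,100]
    - [0.015,-0.004,0.217,0,100]

```text
t: 32.68
tcp_pos: [0.4528, 0.3032, 0.0307]
tool_rot: [0.774, 0.634, -0.001, -0.0]
force: [-0.1, 0.4, -0.9]
finger_gap: 0.997
```

move_arm:
  deltas:
    - [0,0,0,0,90]
    - [0,0,0,0,80]
    - [0,0,0,0,70]
    - [0,0,0,0,60]
    - [0,0,0,0,52]
    - [0,0,0,0,46]
    - [0,0,0,0,38]
    - [0,0,0,0,30]

```text
t: 33.35
tcp_pos: [0.4535, 0.3035, 0.0325]
tool_rot: [0.774, 0.634, 0.0, 0.0]
force: [-0.7, -0.5, 5.4]
finger_gap: 0.433
```

move_arm:
  deltas:
    - [0,0,0,0,28]
    - [0,0,0,0,28]
    - [0,0,0,0,28]
    - [0,0,0,0,28]
    - [0,0,0,0,28]
    - [0,0,0,0,28]
    - [0,0,0,0,28]
    - [0,0,0,0,28]

```text
t: 34.02
tcp_pos: [0.4535, 0.3035, 0.0325]
tool_rot: [0.774, 0.634, 0.0, 0.0]
force: [-0.9, 0.3, 5.9]
finger_gap: 0.432
```

```bash
python3 - <<'E'
from h import *
p,d=manip.snapshot('side');cv2.imwrite('pics/s16.png',cv2.resize(p[90:190,160:300,::-1],None,fx=5,fy=5,interpolation=cv2.INTER_CUBIC))
E
python3 go.py .6105 -.013 .12 -11
```

```text
t 34.07 tcp [0.4535 0.3035 0.0325] jaw -11.3 gap 0.435 f [-1.6 -0.9  5.5] q6 0.58
['.6105', '-.013', '.12', '-11'] delta [-0.698  0.541 -0.219] twist -0.012
```

View pics/s16.png

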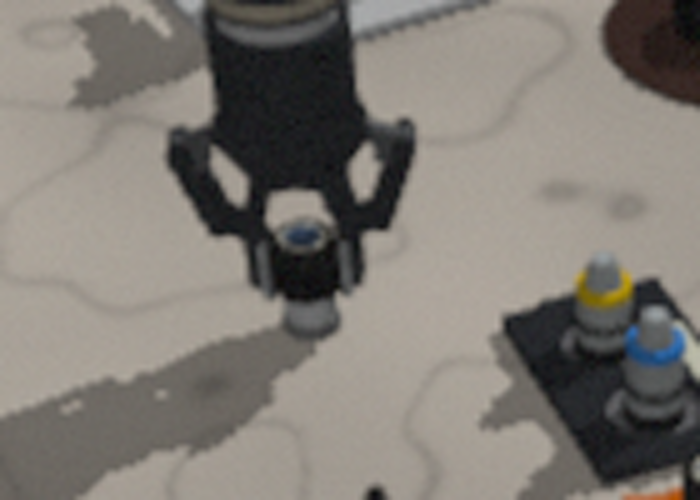

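The eyepiece is gripped across its head. I lift high enough to clear everything, then carry it across.

move_arm:
  deltas:
    - [0,0,-0.01,0,28]
    - [0,0,-0.05,0,28]
    - [0,0,-0.11,0,28]
    - [0,0,-0.18,0,28]
    - [0,0,-0.24,0,28]
    - [0,0,-0.28,0,28]
    - [-0.02,0.02,-0.3,0,28]
    - [-0.08,0.06,-0.3,0,28]

```text
t: 34.73
tcp_pos: [0.4712, 0.2692, 0.1538]
tool_rot: [0.772, 0.635, 0.002, 0.0]
force: [0.2, -0.8, -0.9]
finger_gap: 0.434
```

move_arm:
  deltas:
    - [-0.07,0.055,0,0,28]
    - [-0.15,0.115,0,0,28]
    - [-0.23,0.175,0,0,28]
    - [-0.31,0.24,0,0,28]
    - [-0.39,0.3,0,0,28]
    - [-0.46,0.36,0,0,28]
    - [-0.52,0.41,0,0,28]
    - [-0.56,0.44,0,0,28]

```text
t: 35.4
tcp_pos: [0.6006, 0.0086, 0.151]
tool_rot: [0.774, 0.633, -0.0, 0.001]
force: [0.7, 0.6, -0.1]
finger_gap: 0.434
```

```bash
python3 go.py .6105 -.013 .09 -11
```

```text
t 35.4 tcp [0.6006 0.0086 0.151 ] jaw -11.5 gap 0.434 f [ 0.7  0.6 -0.1] q6 0.03
['.6105', '-.013', '.09', '-11'] delta [-0.048  0.035  0.153] twist -0.018
```

move_arm:
  deltas:
    - [-0.03,0.02,0,-0.02,28]
    - [-0.05,0.035,0,-0.02,28]
    - [-0.056,0.04,0,-0.02,28]
    - [-0.056,0.04,0.03,-0.02,28]
    - [-0.056,0.04,0.07,-0.02,28]
    - [-0.056,0.04,0.11,-0.02,28]
    - [-0.056,0.04,0.15,-0.02,28]
    - [-0.056,0.04,0.16,-0.02,28]

```text
t: 36.07
tcp_pos: [0.6072, -0.0103, 0.0845]
tool_rot: [0.77, 0.638, -0.002, -0.003]
force: [-0.6, 0.1, -1.2]
finger_gap: 0.434
```

```bash
python3 go.py .6105 -.013 .057 -11
```

```text
t 36.07 tcp [ 0.6072 -0.0103  0.0845] jaw -10.7 gap 0.434 f [-0.6  0.1 -1.2] q6 -0.01
['.6105', '-.013', '.057', '-11'] delta [-0.005  0.01   0.069] twist 0.011
```

move_arm:
  deltas:
    - [-0.002,0.002,0.01,0,28]
    - [-0.003,0.003,0.02,0,28]
    - [-0.003,0.004,0.035,0,28]
    - [-0.003,0.004,0.05,0,28]
    - [-0.003,0.004,0.06,0,28]
    - [-0.003,0.004,0.069,0,28]
    - [-0.003,0.004,0.069,0,28]
    - [-0.003,0.004,0.069,0,28]

```text
t: 36.73
tcp_pos: [0.6116, -0.0136, 0.0602]
tool_rot: [0.77, 0.638, -0.0, -0.0]
force: [-0.6, 0.1, -1.3]
finger_gap: 0.433
```

```bash
python3 - <<'E'
from h import *
p,d=manip.snapshot('side');cv2.imwrite('pics/s17.png',cv2.resize(p[150:250,250:390,::-1],None,fx=5,fy=5,interpolation=cv2.INTER_CUBIC))
E
python3 go.py .6105 -.013 .0365 -11
```

```text
t 36.78 tcp [ 0.6118 -0.0136  0.0604] jaw -10.8 gap 0.431 f [-0.   0.6 -0.3] q6 -0.02
['.6105', '-.013', '.0365', '-11'] delta [ 0.001 -0.003  0.06 ] twist 0.008
```

View pics/s17.png

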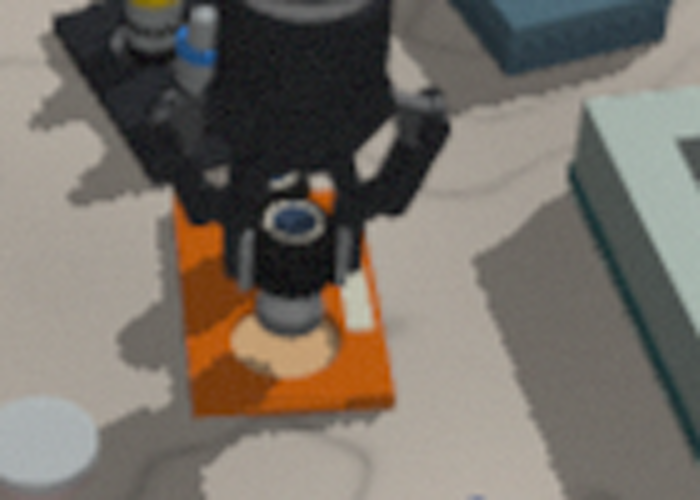

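```bash
python3 - <<'E'
from h import *
g=lambda u,v,z:onz('side',u/5-.4+250,v/5-.4+150,z)
P=g(290,340,.028);o=ray('side',0,0)[0];d=(P-o)[:2];d/=np.hypot(*d);print('axis',(P[:2]+d*.0165).round(4),'well',g(285,343,.006).round(4), 'front rim',g(283,381,.01).round(4))
E
```

```text
axis [ 0.6108 -0.0158] well [ 0.6096 -0.0117  0.006 ] front rim [ 0.6002 -0.0398  0.01  ]
```

Eyepiece axis (0.611, −0.016) against well (0.610, −0.012): well inside the 10 mm clearance. I lower it.

move_arm:
  deltas:
    - [0.001,0,0.01,0,28]
    - [0.002,0,0.02,0,28]
    - [0.002,0,0.028,0,28]
    - [0.002,0,0.036,0,28]
    - [0.002,0,0.042,0,28]
    - [0.002,0,0.048,0,28]
    - [0.002,0,0.052,0,28]
    - [0.002,0,0.052,0,28]

```text
t: 37.45
tcp_pos: [0.6115, -0.0127, 0.039]
tool_rot: [0.77, 0.638, -0.0, -0.0]
force: [-0.2, 0.7, -0.7]
finger_gap: 0.435
```

```bash
python3 go.py .6105 -.013 .0365 -11
```

```text
t 37.45 tcp [ 0.6115 -0.0127  0.039 ] jaw -10.8 gap 0.435 f [-0.2  0.7 -0.7] q6 -0.02
['.6105', '-.013', '.0365', '-11'] delta [-0.001 -0.002  0.006] twist 0.008
```

move_arm:
  deltas:
    - [0,0,0.001,0,28]
    - [0,0,0.002,0,28]
    - [0,0,0.003,0,28]
    - [0,0,0.004,0,28]
    - [0,0,0.005,0,28]
    - [0,0,0.006,0,28]
    - [0,0,0.007,0,28]
    - [0,0,0.007,0,28]

```text
t: 38.12
tcp_pos: [0.6118, -0.0127, 0.0367]
tool_rot: [0.77, 0.638, -0.0, -0.0]
force: [-0.1, -0.4, -0.7]
finger_gap: 0.432
```

```bash
python3 go.py .6105 -.013 .0365 -11
```

```text
t 38.12 tcp [ 0.6118 -0.0127  0.0367] jaw -10.8 gap 0.432 f [-0.1 -0.4 -0.7] q6 -0.02
['.6105', '-.013', '.0365', '-11'] delta [-0.001 -0.003  0.   ] twist 0.008
```

move_arm:
  deltas:
    - [0,0,0.001,0,28]
    - [0,0,0.001,0,28]
    - [0,0,0.002,0,28]
    - [0,0,0.002,0,28]
    - [0,0,0.003,0,28]
    - [0,0,0.003,0,28]
    - [0,0,0.003,0,28]
    - [0,0,0.003,0,28]

```text
t: 38.78
tcp_pos: [0.6118, -0.0128, 0.0365]
tool_rot: [0.77, 0.638, 0.0, 0.0]
force: [-3.2, 0.7, 7.3]
finger_gap: 0.436
```

```bash
python3 go.py .6105 -.013 .0365 -11
```

```text
t 38.78 tcp [ 0.6118 -0.0128  0.0365] jaw -10.8 gap 0.436 f [-3.2  0.7  7.3] q6 -0.02
['.6105', '-.013', '.0365', '-11'] delta [-0.001 -0.003  0.   ] twist 0.008
```

Contact at the expected height. I release, rise well clear and then back off.

move_arm:
  deltas:
    - [0,0,0,0,46]
    - [0,0,0,0,54]
    - [0,0,0,0,64]
    - [0,0,0,0,75]
    - [0,0,-0.02,0,80]
    - [0,0,-0.09,0,80]
    - [0,0,-0.17,0,80]
    - [0,0,-0.26,0,80]

```text
t: 39.45
tcp_pos: [0.6106, -0.0126, 0.1396]
tool_rot: [0.77, 0.638, -0.001, -0.001]
force: [0.6, 0.2, -0.4]
finger_gap: 0.802
```

move_arm:
  deltas:
    - [0,0,-0.08,0,80]
    - [0,-0.05,-0.15,0,80]
    - [0,-0.12,-0.2,0,80]
    - [0,-0.2,-0.22,0,80]
    - [0,-0.28,-0.22,0,80]
    - [0,-0.35,-0.22,0,80]
    - [0,-0.4,-0.22,0,80]
    - [0,-0.4,-0.22,0,80]

```text
t: 40.12
tcp_pos: [0.4491, 0.0186, 0.2276]
tool_rot: [0.77, 0.638, -0.002, -0.002]
force: [-0.4, 0.2, 0.1]
finger_gap: 0.798
```

```bash
python3 go.py; python3 - <<'E'
from h import *
for n,a in(('side',(100,310,190,400)),('top',(125,260,85,480))):
    p,d=manip.snapshot(n);np.save(n+'9.npy',p);np.save(n+'9d.npy',d);cv2.imwrite(f'pics/{n}18.png',cv2.resize(p[a[0]:a[1],a[2]:a[3],::-1],None,fx=2 if n=='top' else 2.8,fy=2 if n=='top' else 2.8,interpolation=cv2.INTER_CUBIC))
E
```

```text
t 40.12 tcp [0.4491 0.0186 0.2276] jaw -10.7 gap 0.798 f [-0.4  0.2  0.1] q6 -0.02
```

View pics/side18.png

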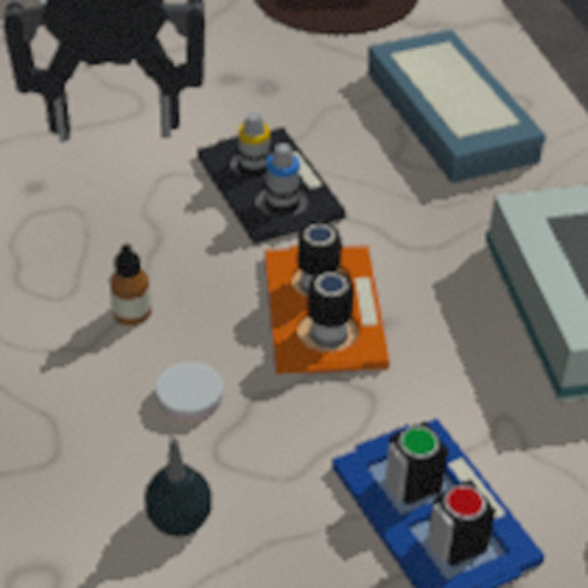

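View pics/top18.png

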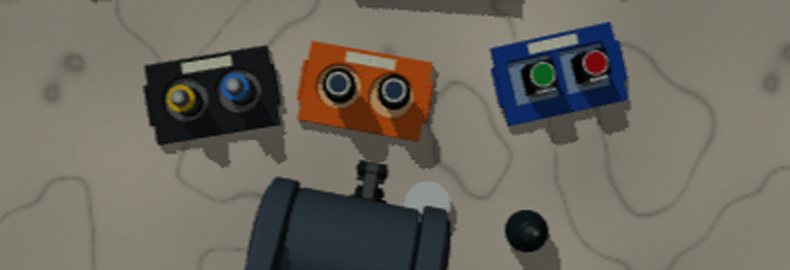

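Everything stands upright in its place in both views. A final numeric check before hand-in.

```bash
python3 - <<'E'
from m import *
I={n:np.load(n+'9.npy') for n in('top','side')}
for k in('red','green'):
    P,e=tri(*blobs('top',I['top'],cond[k])[0][0],*blobs('side',I['side'],cond[k])[0][0]);print(k,P.round(4),round(e,4))
W=cloud('top',np.load('top9d.npy'))
for nm,x,y in(('low',.607,.232),('high',.618,.169),('eye',.611,-.013),('seated',.6205,.049)):
    m=(np.hypot(W[...,0]-x,W[...,1]-y)<.03)&(W[...,2]>.03);w=W[m];t=w[w[:,2]>np.nanmax(w[:,2])-.006];print(nm,t.mean(0).round(4),np.nanmax(w[:,2]).round(4))
a=np.load('side0.npy').astype(int)
for nm,b in(('bottle',(185,218,226,248)),('dish',(228,252,243,272))):
    print(nm,'mean diff',np.abs(a-I['side'])[b[0]:b[1],b[2]:b[3]].mean().round(1))
for i in range(2): print(manip.sense()['qd'].round(3).max()); manip.snapshot('top')
E
```

```text
red [ 0.6407 -0.2473  0.0555] 0.0024
green [ 0.628  -0.1867  0.0553] 0.0027
low [0.6068 0.2313 0.0676] 0.0714
high [0.6199 0.1682 0.0734] 0.077
eye [ 0.6123 -0.0133  0.0668] 0.0712
seated [0.6204 0.0499 0.0667] 0.0709
bottle mean diff 11.1
dish mean diff 12.4
0.026
0.019
```

```bash
python3 - <<'E'
from m import *
for s in('0','9'):
    p=np.load(f'side{s}.npy');print([ (np.round(c,1),t[:5]) for c,t,m in blobs('side',p,cond['orange']) if 220<c[0]<250 and 180<c[1]<220], p[185:218,226:248].mean().round(1),p[300:305,200:210].mean().round(1))
E
python3 -c "
from station import manip
print(manip.sign_off())"
```

```text
[(array([238.5, 200.8]), array([233, 197,   9,   8,  34], dtype=int32))] 117.3 152.7
[(array([239. , 200.6]), array([236, 197,   6,   7,  24], dtype=int32))] 111.4 141.0
the job is handed in; nothing more can be done
None
```

All five loose parts are in their trays and the job is handed in, at about 40 s of the 120 s allowed. The order was yellow objective, blue objective, green cube, red cube, eyepiece. Each part was lowered until the wrist force showed contact with the well floor (readings of about 1–7 N) before I released it.

**Seating:** In the final pictures every part stands upright inside its own well or bay.
- **Cubes:** the two-view heights of the glass tops are 55.3 mm (green) and 55.5 mm (red), up 3–4 mm from the bench. That matches the 4 mm floor.
- **Objectives:** the tops rose about 4 mm by depth.
- **Eyepiece:** its top is level with the seated one, 71.2 mm against 70.9 mm. The depth camera reads a few millimetres high throughout.

**Checks that disagreed:**
- **Camera views:** the two views differed by 2–6 mm in places. I used averages, which stayed within the 9–10 mm clearance.
- **Oil bottle and dish:** a picture difference around them was not zero (11–12 grey levels), most likely because the whole picture was darker (an untouched patch of bench fell from 153 to 141). The bottle's colour spot moved only 0.5 px, so I take it as undisturbed. The dish had no such check, but the gripper never came near it.

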